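Press the edge gummi and groove pick home in the wax-bench drawer

TASK

Put the red edge gummi and the aluminium groove pick away: press each one fully home in its own cutout in the insert of the open bench drawer, then push the drawer fully shut without slamming it. Leave the wax jar and the sanding block where they stand.

Things in the scene. Friction and masses are not known exactly. Their poses are not given: they have to be found in the camera images.
- gummi_mid (a point): Red rubber edge gummi, a block 70 x 30 x 22 mm (x, y, z), lying flat on the bench top (z = 0). This point is its centre, 11 mm above its underside; x runs along its length. It is the same either way round. About 60 g.
- pick_mid (a point): Aluminium groove pick lying flat on the bench top: a straight handle 84 x 16 x 14 mm (x, y, z) with dark milled grip lines, and a narrow nose (8 mm wide, 8 mm high, at mid-height) that sticks out 32 mm from the handle's +x end. This point is the centre of the handle, 7 mm above its underside; x runs along the handle towards the nose. About 56 g.
- pick_tip (a point): Tip of the groove pick's nose, 74 mm from the centre of the handle along the pick's x.
- gummi_cutout (a point): The gummi's yellow-floored cutout in the grey drawer insert: 73 x 33 mm (x, y), 16 mm deep, 3 mm bevelled mouth. Point: centre of the mouth, level with the insert's top face, 48 mm below the bench top; z up, x to the drawer's front. Its ribs catch the gummi when its underside is 4 mm down. Home, the gummi's centre is 5 mm below the insert's top face, its top 6 mm above.
- pick_cutout (a point): The pick's yellow-floored cutout in the insert: handle slot 87 x 19 mm (x, y), then an 11 mm wide nose slot to 77 mm from this point along +x; 10 mm deep, 3 mm bevelled mouth. Point: centre of the handle slot's mouth, at the insert's top face; x, to the drawer's front, is the way the nose must point. Ribs catch it 2 mm down. Home, the handle's centre is 3 mm below the top face, its top 4 mm above.
- trough (a point): Finger trough, 34 mm wide (x), 16 mm deep, running along y across the middles of both cutouts and 57 mm or more to either side of each: fingers closing along y can hold a thing at mid-length all the way down and open there. Point: its centre, at the insert's top face. Each cutout has two sprung black ribs in each long wall, beside the trough: pushing past them takes about 10 N, then they grip.
- drawer_front (a point): Middle of the top edge of the drawer front's outer face (the side away from the robot). The front is a blue board 384 mm wide (y), 18 mm thick, 78 mm high; its top edge is 6 mm below the bench top. A pine knob 28 mm across sticks out 22 mm in the middle of the width, 39 mm below this point. x points away from the robot.
- drawer (a joint): How far the drawer stands open, in m: 0 shut, 0.195 the stop. It slides to +x (away from the robot) out from under the bench's front edge, which lies at x = 0.47 m (bench top 35 mm thick). The cutouts and drawer_front move with it. It runs stiffly (about 3 N) and stays where it is left.
- jar: Bystander: green glass wax jar with dark lid, 56 mm across, 72 mm high, on the bench top. Origin at the centre of its underside.
- block: Bystander: beechwood sanding block 100 x 60 x 32 mm on the bench top. Origin at the centre of its underside, x along its length.
Things that resemble listed ones, but are neither listed nor needed, are in the scene too. Of the things shaped like the part that bears pick_mid, the aluminium one is meant.

How it is judged (in metres and radians):
On the way, in this order (a step that is already met when the one before it is completed fails the run):
1. one of the two tools is pressed fully home in its own cutout while the drawer is open (value of joint drawer above 0.1 m and ((z of gummi_mid in the frame of gummi_cutout between -0.012 and -0.003 m and x of gummi_mid in the frame of gummi_cutout between -0.005 and 0.005 m and y of gummi_mid in the frame of gummi_cutout between -0.004 and 0.004 m and angle between the x axis of gummi_mid and the x axis of gummi_cutout, either way round below 0.08 rad and angle between the z axis of gummi_mid and the z axis of gummi_cutout, either way round below 0.06 rad) or (z of pick_mid in the frame of pick_cutout between -0.012 and -0.001 m and x of pick_mid in the frame of pick_cutout between -0.005 and 0.005 m and y of pick_mid in the frame of pick_cutout between -0.004 and 0.004 m and angle between the x axis of pick_mid and the x axis of pick_cutout, either way round below 0.08 rad and angle between the z axis of pick_mid and the z axis of pick_cutout, either way round below 0.06 rad and x of pick_tip in the frame of pick_cutout above 0.06 m))), for 0.2 s.
2. both tools are pressed fully home in their own cutouts while the drawer is still open (value of joint drawer above 0.1 m and z of gummi_mid in the frame of gummi_cutout between -0.012 and -0.003 m and x of gummi_mid in the frame of gummi_cutout between -0.005 and 0.005 m and y of gummi_mid in the frame of gummi_cutout between -0.004 and 0.004 m and angle between the x axis of gummi_mid and the x axis of gummi_cutout, either way round below 0.08 rad and angle between the z axis of gummi_mid and the z axis of gummi_cutout, either way round below 0.06 rad and z of pick_mid in the frame of pick_cutout between -0.012 and -0.001 m and x of pick_mid in the frame of pick_cutout between -0.005 and 0.005 m and y of pick_mid in the frame of pick_cutout between -0.004 and 0.004 m and angle between the x axis of pick_mid and the x axis of pick_cutout, either way round below 0.08 rad and angle between the z axis of pick_mid and the z axis of pick_cutout, either way round below 0.06 rad and x of pick_tip in the frame of pick_cutout above 0.06 m), for 0.2 s.
At the end, for the whole second after the job is handed in: Gummi and pick lie fully home in their own cutouts (within 2 mm of seated height, 5 mm lengthwise and 4 mm sideways of the cutout's centre, level within 3 degrees), the pick's nose towards the drawer's front; the drawer is shut to within 8 mm and all is at rest (z of gummi_mid in the frame of gummi_cutout between -0.012 and -0.003 m and x of gummi_mid in the frame of gummi_cutout between -0.005 and 0.005 m and y of gummi_mid in the frame of gummi_cutout between -0.004 and 0.004 m and angle between the x axis of gummi_mid and the x axis of gummi_cutout, either way round below 0.08 rad and angle between the z axis of gummi_mid and the z axis of gummi_cutout, either way round below 0.06 rad and z of pick_mid in the frame of pick_cutout between -0.012 and -0.001 m and x of pick_mid in the frame of pick_cutout between -0.005 and 0.005 m and y of pick_mid in the frame of pick_cutout between -0.004 and 0.004 m and angle between the x axis of pick_mid and the x axis of pick_cutout, either way round below 0.08 rad and angle between the z axis of pick_mid and the z axis of pick_cutout, either way round below 0.06 rad and x of pick_tip in the frame of pick_cutout above 0.06 m and value of joint drawer below 0.008 m and linear speed of each of gummi, pick below 0.02 m/s); the robot touches nothing.
It fails at once if the wax jar is tipped or shifted by more than 30 mm (distance of jar from where it was at the start of the episode above 0.03 m or angle between jar's own z axis and vertical above 0.4 rad).
It fails at once if the sanding block is shifted by more than 30 mm (distance of block from where it was at the start of the episode above 0.03 m).
It fails at once if the drawer is slammed: it moves shut faster than 0.4 m/s (velocity of joint drawer below -0.4 m/s).
It also fails if it takes over 67 s, if anything falls off the work surface, if the arm or the gripper's body presses on something with over 40 N, if the wrist force passes 120 N, or if a joint passes its speed limit or range.

ROBOT

A 6-joint arm with a two-finger parallel gripper is mounted at the origin on the work surface. World frame = base frame: x ahead of the robot, y to its left, z up, the work surface at z = 0. Lengths are in mm, angles in rad, forces in N, time in s.
With the tool pointing down it reaches from about 250 to 725 mm from the base axis. Payload 4 kg.
Tool frame: the origin (TCP) lies between the finger pads; the fingertips stand 11 mm ahead of it and the grasp point (between the pads) lies 8 mm behind it; x points along the fingers, z is the direction in which the jaws open and shut, and the axes are right-handed (so a half turn about x gives the same grasp; the last joint's range is limited). The gripper opens to 85 mm and grips with 20 to 120 N. Pads are 22 mm wide; open, the fingers measure 114 mm over their backs; the gripper's body (76 mm by 85 mm) begins 54 mm behind the grasp point. The pads swing forward as they close: fully open they stand 13 mm farther back than shut.
Start: joints at [1.24, 0.241, 0.005, 1.335, 0, 1.571], TCP at [162.398, 472.891, 213.206] pointing down, gripper open.
Joint ranges: [-2.72, 2.72], [-1.05, 1.87], [-1.09, 1.28], [-1.99, 2.15], [-1.42, 1.44], [-3.14, 3.14]. Speed limits (rad/s): [2.79, 2.79, 3.14, 3.14, 3.14, 3.14].

INTERFACE

Orientations are given as [roll, pitch, yaw] about the fixed x, y, z axes, in that order (R = Rz(yaw) Ry(pitch) Rx(roll)).
In Python, from plant import status, eyes, arm gives the robot as it stands.
- The arm moves only by the shell command python3 -m pendant 'ROWS' [FORCE]. ROWS is JSON, a list of rows, each a list of 7 numbers: the shift along the tool's x, y, z in mm, then the turn, a rotation vector about the tool's x, y, z in degrees, then the finger opening in mm, from 0 to 85.4. In form: [[dx, dy, dz, wx, wy, wz, hand], ...]. A call has 1 to 10 rows; each row is the pose to reach, as a shift and turn from the pose commanded when the call began, along the tool's axes at that moment; what a row does not reach only later rows make up. A row lasts 1/12 s, in which the tool goes at most 41.7 mm and 7.16 degrees, less where a joint would pass 70% of its speed; a pose out of reach is approached as far as the arm can. A call with a gripper value outside its range is refused whole. The fingers move at their own pace and stop on an object; FORCE is the grip in N (left out, the last holds). Time passes only in rows, so rows that repeat a pose let the fingers close. It gives the time, the measured TCP pose, the force and the opening at its end, in the units of the state.
- status.get_state(): the state, without advancing time (a new reading comes with each control period).
- eyes.snapshot(name): name is "scene" or "side" or "wrist"; returns a dict with "image" (420x560x3 uint8, blue, green, red), "fx", "fy", "cx", "cy" (pixels), "origin" and "orientation" of the camera in the world. Camera axes: x right, y up, looking along -z (the intrinsics and any distortion apply to the point x, -y, -z); pixel columns grow to the right and rows downward; lengths in mm; the calibration is good to about 2 mm. A picture is of the moment at which its call begins. There is no depth.
- arm.finish_job(): hands the job in, once; it reports no verdict.
The state is a dict: "t": time; "q": joint angles; "joint_vel": joint speeds; "tau": joint torques, N m; "eef_pos": TCP position; "orientation": TCP orientation; "wrist_force": force on the tool from outside, world axes, zero at the start; "wrist_torque": the same for the moment, N m; "finger_gap": opening from 0.0 (shut) to 1.0 (fully open).
Only numpy, scipy, OpenCV 4.12 (cv2) and the standard library are available. Lean on these libraries where they do the work, as an engineer would, in place of code of your own. Each camera call takes 0.05 s, during which the arm holds its last target.

## Working session

There is one attempt and no reset: what is moved stays moved. The work goes in short steps, Python scripts to look and compute and a shell command to move; the robot and the scene stay as the last step left them, time stands still between calls to the robot, and variables do not carry over. Pictures are saved under pics/ and viewed, and the job is handed in when it is done.

```bash
ls; mkdir -p pics; python3 - <<'E'
from plant import status, eyes, arm
import cv2
print(status.get_state())
for n in ("scene","side","wrist"):
    s=eyes.snapshot(n); cv2.imwrite(f"pics/{n}0.png",s["image"])
    print(n,{k:v for k,v in s.items() if k!="image"})
E
```

```text
pics
{'t': 0.0, 'q': array([ 1.24000258e+00,  2.41406246e-01,  3.72012727e-03,  1.33519813e+00,
       -1.92550515e-05,  1.57079267e+00]), 'joint_vel': array([ 0.00091132, -0.00100489,  0.0014856 , -0.00069853,  0.0001025 ,
        0.0010371 ]), 'tau': array([ 1.03460548e-03, -3.72322154e+01,  2.52406347e+01,  1.67901098e-02,
        7.05253797e-05,  2.43015421e-06]), 'eef_pos': array([162.18470879, 472.2553925 , 212.31479556]), 'orientation': array([-3.13237448,  1.56870831, -1.89236823]), 'wrist_force': array([ 0.76621592, -0.58786912, -0.10513397]), 'wrist_torque': array([ 0.00476984, -0.01600492,  0.05720157]), 'finger_gap': 0.9996694192366855}
scene {'fx': 506.19638418173145, 'fy': 506.19638418173145, 'cx': 281.94195224431735, 'cy': 210.84194320399516, 'origin': array([ 907.21369832, -329.23593368,  932.5312679 ]), 'orientation': array([6.03015057e-01, 4.11266456e-04, 9.85172561e-01])}
side {'fx': 435.32578802154904, 'fy': 435.32578802154904, 'cx': 285.6834926933564, 'cy': 209.06679138942536, 'origin': array([ 180.85133256, -771.89283358,  590.54764994]), 'orientation': array([ 0.97070322,  0.00319625, -0.23853527])}
wrist {'fx': 304.6957016851338, 'fy': 304.6957016851338, 'cx': 282.07447566963066, 'cy': 207.6223960889628, 'origin': array([ 95.85807535, 496.01376719, 373.37374952]), 'orientation': array([-0.27922846,  0.00132263,  1.2392526 ])}
```

View pics/scene0.png

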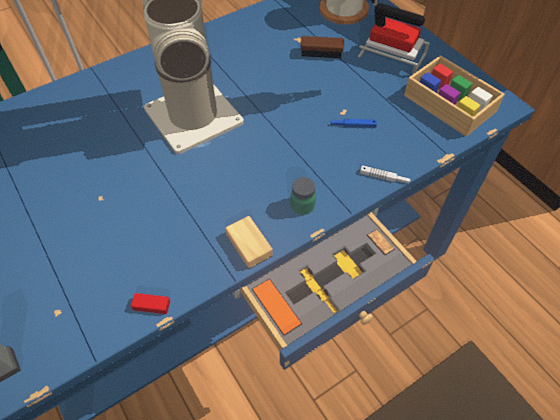

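View pics/side0.png

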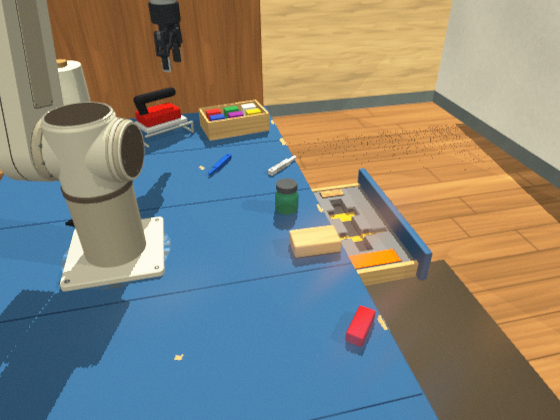

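View pics/wrist0.png

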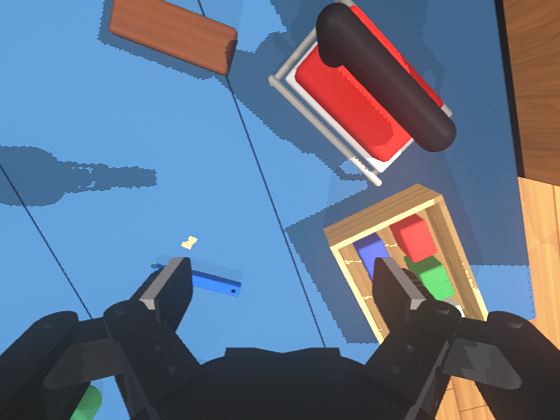

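Scene view candidates:
- **Gummi:** the red block at (151,304) is meant. Similar red things are the iron at (395,35) and the red cube in the box at (443,72).
- **Pick:** the silver one with grip lines at (385,175) is meant. Its lookalike is the blue one at (354,123).
- **Bystanders:** jar at (303,196), block at (249,241).

Next I crop closely and measure.

```bash
cat > h.py <<'E'
import numpy as np, cv2
from scipy.spatial.transform import Rotation as R
from plant import status, eyes
def cam(s): return np.array(s["origin"]), R.from_euler("xyz",s["orientation"]).as_matrix()
def cast(s,uv,z):
    o,M=cam(s); uv=np.atleast_2d(np.asarray(uv,float))
    d=np.c_[(uv[:,0]-s["cx"])/s["fx"],-(uv[:,1]-s["cy"])/s["fy"],-np.ones(len(uv))]@M.T
    return o+d*((z-o[2])/d[:,2])[:,None]
def proj(s,P):
    o,M=cam(s); c=(np.atleast_2d(P)-o)@M
    return np.c_[s["cx"]+s["fx"]*c[:,0]/-c[:,2], s["cy"]-s["fy"]*c[:,1]/-c[:,2]]
def rect(s,x0,x1,y0,y1,z,k):
    # top view of plane z, k px per mm: columns = +y to left->right reversed? rows = x down, cols = y
    P=np.array([[x0,y0,z],[x0,y1,z],[x1,y1,z],[x1,y0,z]],float)
    d=np.array([[0,0],[(y1-y0)*k,0],[(y1-y0)*k,(x1-x0)*k],[0,(x1-x0)*k]],np.float32)
    H=cv2.getPerspectiveTransform(proj(s,P).astype(np.float32),d)
    return cv2.warpPerspective(s["image"],H,(int((y1-y0)*k),int((x1-x0)*k)),flags=cv2.INTER_CUBIC)
E
python3 - <<'E'
from h import *
s=eyes.snapshot("scene"); im=s["image"]
a=cv2.resize(im[150:200,340:430],None,fx=6,fy=6,interpolation=2)
b=cv2.resize(im[280:330,115:205],None,fx=6,fy=6,interpolation=2)
cv2.imwrite("pics/crop1.png",np.vstack([a,b]))
c=cv2.resize(im[205:365,235:440],None,fx=3.6,fy=3.6,interpolation=2); cv2.imwrite("pics/crop2.png",c)
for n,p in dict(gum=(151,304),pick=(385,175),knob=(366,317)).items(): print(n,cast(s,p,0))
print(cast(s,[(315,290),(347,264)],-48))
E
```

```text
gum [[ 415.27339646 -315.37576929    0.        ]]
pick [[420.60077445 283.7927803    0.        ]]
knob [[672.64487005  23.00438019   0.        ]]
[[553.19258053 -10.69836247 -48.        ]
 [541.185806    84.25287138 -48.        ]]
```

View pics/crop1.png

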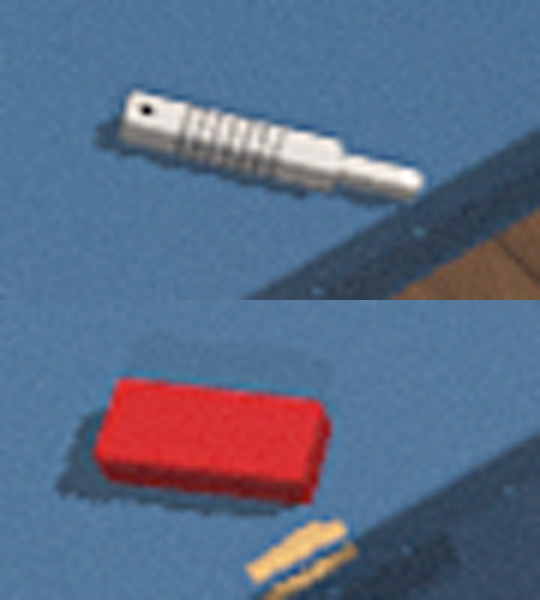

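View pics/crop2.png

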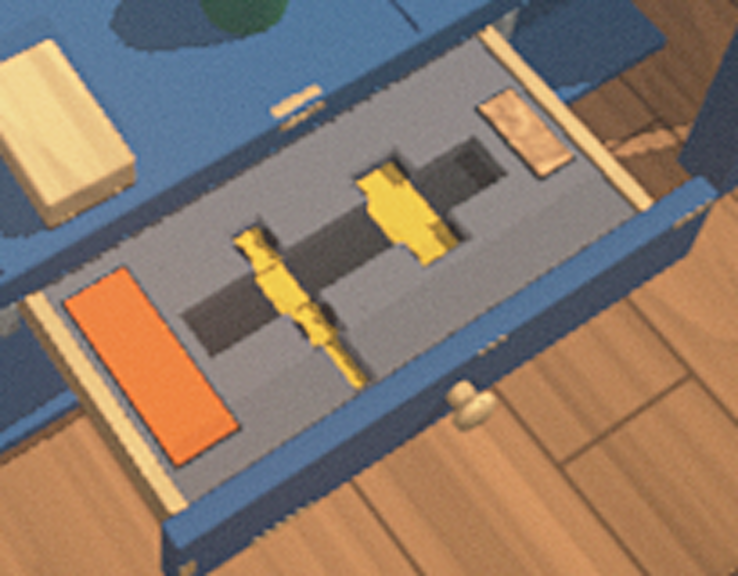

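The crops confirm both choices. Grip lines, nose and aluminium colour are clear on the pick, and the gummi is a plain red block. The pick cutout (with nose slot) is at scene ~(315,290), the gummi cutout at ~(347,264). Measuring.

```bash
cat > meas.py <<'E'
from h import *
def fit(s,mask,z):
    c=max(cv2.findContours(mask.astype(np.uint8),cv2.RETR_EXTERNAL,cv2.CHAIN_APPROX_NONE)[0],key=cv2.contourArea)
    P=cast(s,c[:,0,:],z)[:,:2]
    r=cv2.minAreaRect(P.astype(np.float32)); b=cv2.boxPoints(r)
    e=[b[1]-b[0],b[2]-b[1]]; l=[np.linalg.norm(v) for v in e]; i=int(np.argmax(l))
    return np.array(r[0]),sorted(l),np.degrees(np.arctan2(e[i][1],e[i][0]))
def hsv(s): return [a.astype(int) for a in cv2.split(cv2.cvtColor(s["image"],cv2.COLOR_BGR2HSV))]
E
python3 - <<'E'
from meas import *
from scipy.spatial.transform import Rotation as R
s=eyes.snapshot("scene"); h,sa,v=hsv(s); im=s["image"].astype(int)
box=np.zeros(h.shape,bool); box[285:325,120:180]=1
red=((h<8)|(h>172))&(sa>150)&box
print(np.percentile(v[red],[5,20,40,60,80,95]))
for t in (0,190,205): print(t,fit(s,red&(v>t),22))
box[:]=0; box[160:190,350:420]=1
al=(sa<60)&(v>120)&box
print(np.percentile(v[al],[5,20,40,60,80,95]))
for t in (120,160,190): print(t,fit(s,al&(v>t),10))
# yellow
box[:]=0; box[205:365,235:440]=1
y=(h>20)&(h<32)&(sa>150)&box
n,l,st,c=cv2.connectedComponentsWithStats(y.astype(np.uint8))
for k in range(1,n):
    if st[k,4]>100: print(st[k],fit(s,l==k,-58 if c[k][0]<330 else -64))
# jar, block
print("jar top",cast(s,(303,184),72),"block top",cast(s,(249,238),32))
# front board top outer edge in the scene
print("front edge ends",cast(s,[(288,364),(432,262)],-6))
st=status.get_state(); M=R.from_euler("xyz",st["orientation"]).as_matrix(); print(np.round(M,3))
E
```

```text
[104.  147.  213.6 215.  217.  221. ]
0 (array([ 423.72146606, -316.39059448]), [np.float32(34.848423), np.float32(73.00778)], np.float32(49.269264))
190 (array([ 419.73406982, -315.22387695]), [np.float32(27.083511), np.float32(67.735794)], np.float32(49.506214))
205 (array([ 419.65563965, -315.5847168 ]), [np.float32(25.67416), np.float32(66.29336)], np.float32(49.266445))
[127.  158.  192.2 219.4 231.2 241.1]
120 (array([424.03677368, 278.24990845]), [np.float32(24.15191), np.float32(117.170235)], np.float32(37.975697))
160 (array([421.85574341, 281.13369751]), [np.float32(16.896143), np.float32(117.050255)], np.float32(38.122932))
190 (array([421.05157471, 280.9508667 ]), [np.float32(14.680894), np.float32(114.15819)], np.float32(38.110268))
[335 253  23  25 274] (array([535.54077148,  89.80886078]), [np.float32(30.890419), np.float32(67.11284)], np.float32(0.3886309))
[307 279  19  21 131] (array([550.25799561,  -4.56662178]), [np.float32(16.789476), np.float32(53.74867)], np.float32(-0.93071014))
jar top [[379.97964309  74.15050261  72.        ]] block top [[409.55089569 -81.95411212  32.        ]]
front edge ends [[ 663.38325932 -154.43933788   -6.        ]
 [ 651.97775147  218.49895358   -6.        ]]
[[-0.    -0.946  0.325]
 [-0.001  0.325  0.946]
 [-1.     0.    -0.001]]
```

```bash
cat >> h.py <<'E'
def row(P,jaw,st=None):
    st=st or status.get_state()
    M=R.from_euler("xyz",st["orientation"]).as_matrix()
    a=np.radians(jaw); z=np.array([np.cos(a),np.sin(a),0]); x=np.array([0,0,-1.]); T=np.c_[x,np.cross(z,x),z]
    d=M.T@(np.array(P)-st["eef_pos"]); w=np.degrees(R.from_matrix(M.T@T).as_rotvec())
    return np.round(d,1),np.round(w,1)
E
python3 -c "
from h import *
print(row((408.5,271,130),128))"
```

```text
(array([  82.9, -298.3, -110.6]), array([-57. ,  -0.1,  -0. ]))
```

```bash
python3 -m pendant '[[83,-298,-111,-57,0,0,85],[83,-298,-111,-57,0,0,85],[83,-298,-111,-57,0,0,85],[83,-298,-111,-57,0,0,85],[83,-298,-111,-57,0,0,85],[83,-298,-111,-57,0,0,85],[83,-298,-111,-57,0,0,85],[83,-298,-111,-57,0,0,85],[83,-298,-111,-57,0,0,85],[83,-298,-111,-57,0,0,85]]'; python3 - <<'E'
from h import *
s=eyes.snapshot("wrist"); cv2.imwrite("pics/w1.png",s["image"]); st=status.get_state(); print(st["eef_pos"],st["q"],row((408.5,271,130),128))
E
```

```text
t: 1.08
eef_pos: [411.2, 266.9, 128.4]
orientation: [2.406, 1.568, -1.645]
wrist_force: [0.5, -0.7, -0.4]
finger_gap: 0.998
[409.5002578  268.63234    129.03666473] [ 5.80776150e-01  2.76768597e-01 -1.73650228e-01  1.12248402e+00
 -2.95842746e-04 -7.75570729e-02] (array([-1. , -0.7,  2.5]), array([-0.3, -0. , -0.1]))
```

View pics/w1.png

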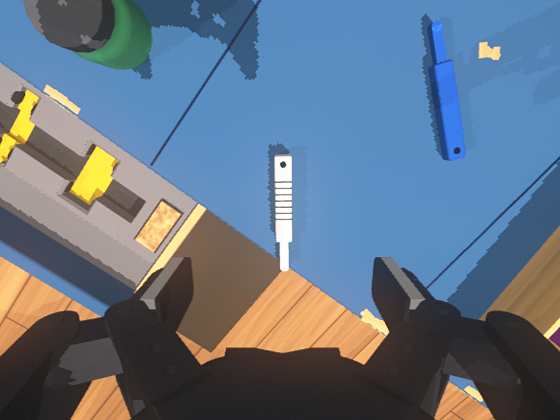

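Wrist view: silver pick in the middle, handle hole at (283,164), nose tip at (284,268). The blue lookalike is at upper right (445,90) and the jar at upper left. Measuring the pick.

```bash
python3 - <<'E'
from meas import *
s=eyes.snapshot("wrist"); h,sa,v=hsv(s)
box=np.zeros(h.shape,bool); box[140:280,262:302]=1
al=(sa<70)&(v>150)&box
al=cv2.morphologyEx(al.astype(np.uint8),cv2.MORPH_CLOSE,np.ones((5,5)))>0
print(fit(s,al,14))
rows=[(r,np.where(al[r])[0]) for r in range(140,280,4) if al[r].any()]
for r,c in rows: print(r,c.min(),c.max(),end=' | ')
hd=al.copy(); hd[240:]=0
print(); print("handle",fit(s,hd,14)); 
st=status.get_state(); print(st["eef_pos"],st["t"])
print(cast(s,[(283,152),(284,241.5)],14),cast(s,(284,271),11))
E
```

```text
(array([424.18209839, 279.23590088]), [np.float32(16.489107), np.float32(114.41065)], np.float32(38.727222))
156 272 288 | 160 271 288 | 164 271 288 | 168 271 288 | 172 271 288 | 176 271 288 | 180 272 288 | 184 272 288 | 188 272 288 | 192 272 288 | 196 272 289 | 200 272 289 | 204 272 289 | 208 272 289 | 212 272 289 | 216 272 289 | 220 273 289 | 224 273 289 | 228 273 289 | 232 273 289 | 236 273 289 | 240 273 289 | 244 277 285 | 248 277 285 | 252 277 285 | 256 277 285 | 260 277 285 | 264 277 285 | 268 277 288 | 272 293 293 | 276 299 299 | 
handle (array([410.83734131, 268.54589844]), [np.float32(16.427462), np.float32(80.18273)], np.float32(38.59597))
[408.58575134 269.8694795  129.54778813] 1.1833
[[374.87172441 243.89629637  14.        ]
 [442.37736397 297.34985963  14.        ]] [[468.69423018 317.7714915   11.        ]]
```

```bash
python3 -c "
from h import *
print(row((410.5,268.4,13.5),128.5))"
```

```text
(array([116. ,  -0.8,  -2.4]), array([-0.7,  0. , -0.1]))
```

```bash
python3 -m pendant '[[40,-1,-2,-0.7,0,0,60],[80,-1,-2.4,-0.7,0,0,40],[105,-1,-2.4,-0.7,0,0,40],[116,-1,-2.4,-0.7,0,0,40],[116,-1,-2.4,-0.7,0,0,40],[116,-1,-2.4,-0.7,0,0,40]]'; python3 - <<'E'
from h import *
s=eyes.snapshot("wrist"); cv2.imwrite("pics/w2.png",s["image"]); print(row((410.5,268.4,13.5),128.5))
E
```

```text
t: 1.68
eef_pos: [409.5, 270.6, 14.2]
orientation: [1.227, 1.57, -2.808]
wrist_force: [0.4, -0.3, 0.5]
finger_gap: 0.47
(array([ 1.6,  1.7, -2.1]), array([0.3, 0. , 0.1]))
```

View pics/w2.png

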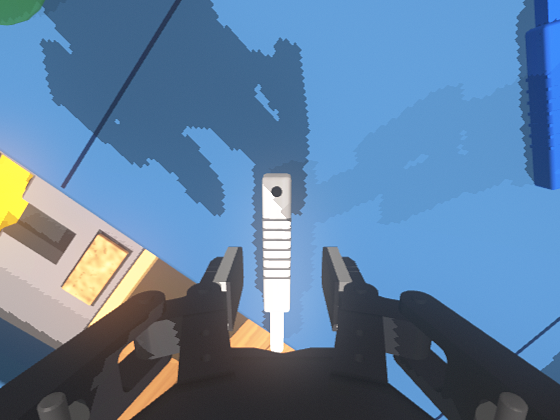

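```bash
python3 - <<'E'
from h import *
s=eyes.snapshot("wrist"); st=status.get_state()
e=cast(s,[(276.5,174),(277,312)],14); print(e, e.mean(0), np.linalg.norm(e[1]-e[0]))
print(st["eef_pos"], proj(s,st["eef_pos"]), proj(s,st["eef_pos"]-np.array([0,0,11])))
print(row((e[:,0].mean(),e[:,1].mean(),13),128.5))
E
```

```text
[[379.25126286 243.02424137  14.        ]
 [445.99776555 296.47201032  14.        ]] [412.62451421 269.74812584  14.        ] 85.50882777157987
[411.16855834 271.2667974   15.67378432] [[280.39567349 248.55705497]] [[280.48053446 241.15890749]]
(array([ 2.7, -0.2, -2.1]), array([ 0.3, -0. ,  0.2]))
```

```bash
python3 -m pendant '[[2,0,-2,0,0,0,30],[2,0,-2,0,0,0,0],[2,0,-2,0,0,0,0],[2,0,-2,0,0,0,0],[2,0,-2,0,0,0,0],[2,0,-2,0,0,0,0]]' 60; python3 - <<'E'
from h import *
st=status.get_state(); print(st["eef_pos"],st["finger_gap"],st["wrist_force"])
s=eyes.snapshot("wrist"); cv2.imwrite("pics/w3.png",s["image"])
print(proj(s,st["eef_pos"]-np.array([0,0,11])))
E
```

```text
t: 2.28
eef_pos: [411.8, 268.3, 12.4]
orientation: [-1.679, 1.57, 0.568]
wrist_force: [0.1, 0.2, -0.7]
finger_gap: 0.002
[411.84129123 268.26021248  12.39660338] 0.0018955580920107203 [ 0.11835282  0.20476338 -0.73168968]
[[280.87462094 239.91474217]]
```

View pics/w3.png

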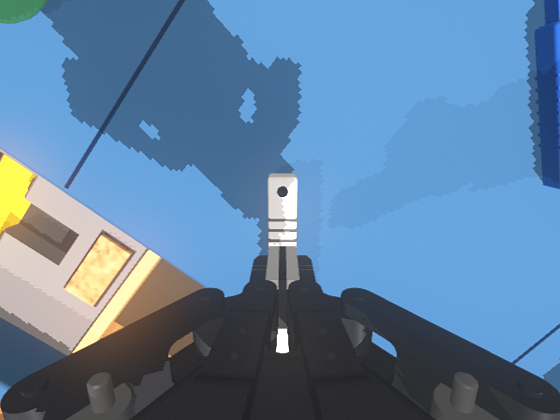

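```bash
python3 - <<'E'
from h import *
st=status.get_state(); print(st["finger_gap"],st["eef_pos"])
s=eyes.snapshot("side"); p=proj(s,[st["eef_pos"],st["eef_pos"]-np.array([0,0,11])]); print(p)
u,v=p[1].astype(int)
a=cv2.resize(s["image"][v-60:v+35,u-65:u+65],None,fx=5,fy=5,interpolation=2)
s=eyes.snapshot("scene"); p=proj(s,[st["eef_pos"],st["eef_pos"]-np.array([0,0,11])]); print(p)
u,v=p[1].astype(int)
b=cv2.resize(s["image"][v-60:v+35,u-65:u+65],None,fx=5,fy=5,interpolation=2)
cv2.imwrite("pics/s3.png",cv2.resize(np.hstack([a,b]),(800,292)))
E
```

```text
0.0011884128627139472 [411.75734922 268.25145844  12.3055924 ]
[[278.62541197 164.18785071]
 [278.67421808 167.6787371 ]]
[[378.28615218 172.1087156 ]
 [377.55356474 175.06132879]]
```

View pics/s3.png

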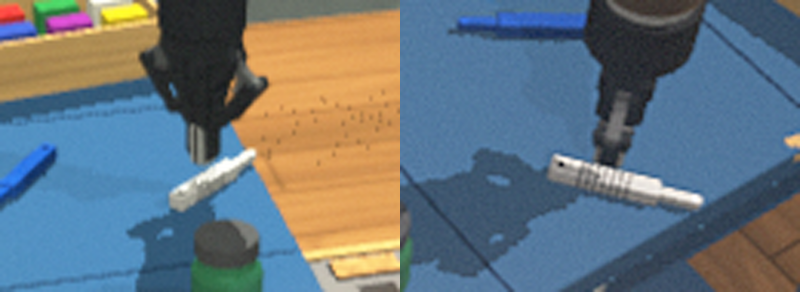

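The fingers shut on nothing. Scene and side crops put the tips about 16 mm above the reported TCP, roughly z = 27, instead of 11 mm below it. I'll open, go lower in steps, and look.

```bash
python3 -m pendant '[[0,0,0,0,0,0,45],[0,0,0,0,0,0,45],[0,0,0,0,0,0,45],[6,0,0,0,0,0,45],[12,0,0,0,0,0,45],[12,0,0,0,0,0,45]]'; cat > crops.py <<'E'
from h import *
import sys
st=status.get_state(); print(st["eef_pos"],st["finger_gap"],st["wrist_force"])
out=[]
for n in("side","scene"):
    s=eyes.snapshot(n); p=proj(s,[st["eef_pos"],st["eef_pos"]-np.array([0,0,11])]); print(n,p.round(1).tolist())
    u,v=p[0].astype(int); u=min(max(u,40),519); v=min(max(v,50),379)
    c=cv2.resize(s["image"][v-50:v+40,u-40:u+40],None,fx=5,fy=5,interpolation=2)
    for q in p: cv2.circle(c,tuple(int(x) for x in ((q-[u-40,v-50]+.5)*5)),4,(255,0,255),-1)
    out.append(c); print("crop origin",u-40,v-50,"x5")
cv2.imwrite(sys.argv[1],np.hstack(out))
w=eyes.snapshot("wrist"); cv2.imwrite(sys.argv[1].replace(".png","w.png"),w["image"])
E
python3 crops.py pics/s4.png
```

```text
t: 2.93
eef_pos: [410.7, 267.6, -1.3]
orientation: [1.462, 1.568, -2.574]
wrist_force: [-0.4, -1.1, -0.4]
finger_gap: 0.529
[410.65357176 267.60993447  -1.26760613] 0.5292710381063469 [-0.4027491  -1.09947564 -0.38615916]
side [[278.4, 168.6], [278.4, 172.1]]
crop origin 238 118 x5
scene [[376.9, 175.6], [376.2, 178.5]]
crop origin 336 125 x5
```

View pics/s4.png

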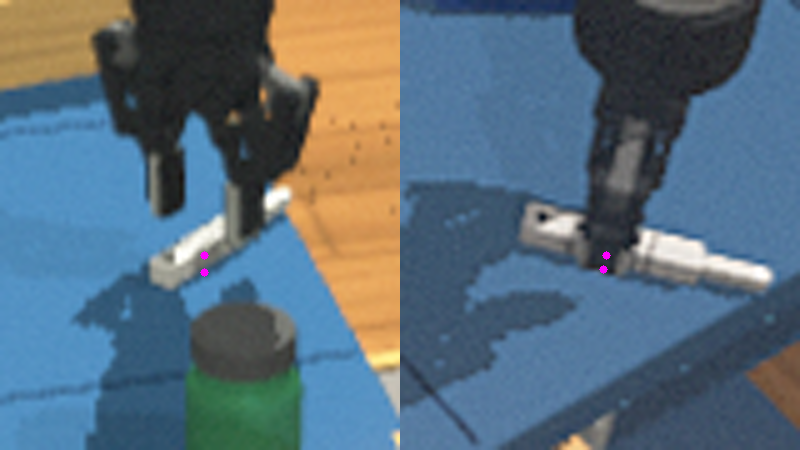

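View pics/s4w.png

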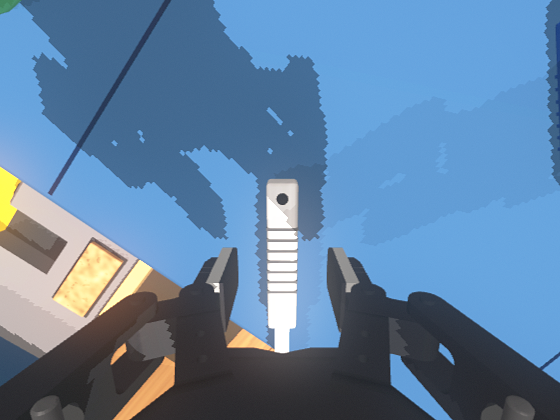

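```bash
python3 - <<'E'
from h import *
a=eyes.snapshot("side"); b=eyes.snapshot("scene"); st=status.get_state()
for z in (0,5,10,15,20):
    print(z,cast(a,(287,166.4),z)[0,:2].round(1),cast(a,(270,161),z)[0,:2].round(1),cast(b,(377,178.5),z)[0,:2].round(1))
c=st["eef_pos"]; j=np.array([np.cos(np.radians(128.5)),np.sin(np.radians(128.5)),0])
for k in(-25,25):
  for z in (2,15): P=c+j*k; P[2]=z; print(k,z,P.round(0),proj(a,P),proj(b,P))
E
```

```text
0 [436.6 272.1] [396.9 314.9] [418.3 261.4]
5 [434.4 263.3] [395.1 305.7] [420.9 258.3]
10 [432.2 254.4] [393.3 296.5] [423.5 255.1]
15 [430.1 245.6] [391.5 287.3] [426.2 251.9]
20 [427.9 236.7] [389.6 278.1] [428.8 248.8]
-25 2 [427. 249.   2.] [[285.76236998 170.13112316]] [[375.40451523 182.89541896]]
-25 15 [427. 249.  15.] [[285.74767566 165.97164689]] [[376.26219534 179.43101992]]
25 2 [396. 288.   2.] [[271.71910993 164.81720501]] [[379.79787489 167.01283766]]
25 15 [396. 288.  15.] [[271.62000511 160.71242383]] [[380.67563538 163.48408621]]
```

Triangulation puts the tips at z of about 14 with the reported TCP z at -1. The true tips are therefore about 15 mm above the reported TCP, which disagrees with the spec. I go down 8 mm more and close.

```bash
python3 -m pendant '[[4,-1,0,0,0,0,45],[8,-1,0,0,0,0,45],[8,-1,0,0,0,0,45]]'; python3 -m pendant '[[0,0,0,0,0,0,0],[0,0,0,0,0,0,0],[0,0,0,0,0,0,0],[0,0,0,0,0,0,0],[0,0,0,0,0,0,0]]' 60;  python3 crops.py pics/s5.png
```

```text
t: 3.43
eef_pos: [412.0, 268.6, -8.6]
orientation: [1.464, 1.57, -2.572]
wrist_force: [-0.5, 0.1, 0.1]
finger_gap: 0.529
t: 3.85
eef_pos: [412.6, 268.9, -7.5]
orientation: [-1.796, 1.57, 0.451]
wrist_force: [-0.4, -1.3, 2.0]
finger_gap: 0.154
[412.57646341 268.94032697  -7.54578296] 0.15374574212883554 [-0.39436895 -1.33566311  1.98766348]
side [[278.9, 170.3], [279.0, 173.7]]
crop origin 238 120 x5
scene [[377.4, 177.5], [376.7, 180.4]]
crop origin 337 127 x5
```

View pics/s5.png

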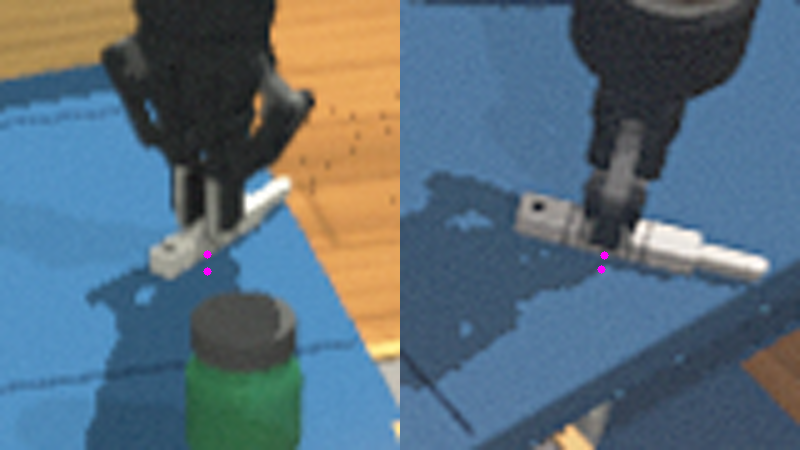

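View pics/s5w.png

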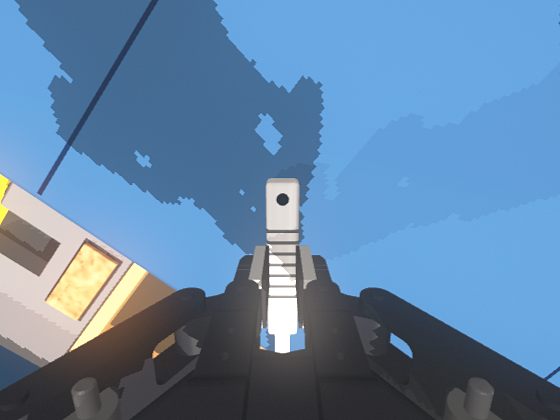

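Grip confirmed (gap 0.154, pads on the grip lines). Lift, and move to a view pose beyond the drawer.

```bash
python3 -m pendant '[[-20,0,0,0,0,0,0],[-60,0,0,0,0,0,0],[-100,0,0,0,0,0,0],[-130,0,0,0,0,0,0],[-130,0,0,0,0,0,0],[-130,0,0,0,0,0,0]]'; python3 -c "
from h import *
st=status.get_state();print(st['eef_pos'],st['finger_gap'])
print(row((625,40,110),90))"
```

```text
t: 4.5
eef_pos: [414.0, 269.9, 124.2]
orientation: [-1.665, 1.566, 0.582]
wrist_force: [-0.1, 0.2, -1.7]
finger_gap: 0.157
[414.00713252 269.92454509 124.19526334] 0.1570084423220456
(array([  14.5,  -20.6, -311.4]), array([38.7,  0.1,  0.3]))
```

```bash
python3 -m pendant '[[14.5,-20.6,-311.4,38.7,0,0,0],[14.5,-20.6,-311.4,38.7,0,0,0],[14.5,-20.6,-311.4,38.7,0,0,0],[14.5,-20.6,-311.4,38.7,0,0,0],[14.5,-20.6,-311.4,38.7,0,0,0],[14.5,-20.6,-311.4,38.7,0,0,0],[14.5,-20.6,-311.4,38.7,0,0,0],[14.5,-20.6,-311.4,38.7,0,0,0],[14.5,-20.6,-311.4,38.7,0,0,0],[14.5,-20.6,-311.4,38.7,0,0,0]]'; python3 -c "
from h import *
s=eyes.snapshot('wrist')
st=status.get_state();print(st['eef_pos'],st['finger_gap'],row((625,40,110),90))
s=eyes.snapshot('wrist'); cv2.imwrite('pics/w6.png',s['image'])"
```

```text
t: 5.33
eef_pos: [622.3, 37.6, 104.6]
orientation: [1.546, 1.566, 3.115]
wrist_force: [0.2, 1.0, -0.8]
finger_gap: 0.155
[621.78841051  38.72163677 105.17609039] 0.15573995360585682 (array([-4.8, -3.2,  1.3]), array([ 0. ,  0. , -0.3]))
```

View pics/w6.png

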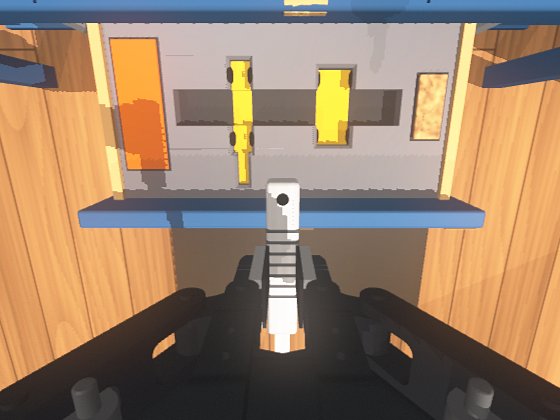

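The picture shows the drawer with the pick slot at cols 227-254, rows 57-185, and the gummi slot at cols 317-356, rows 66-147. The held pick's butt end is at (282,180). Enlarging the rectified insert plane.

```bash
python3 - <<'E'
from h import *
s=eyes.snapshot("wrist"); o=rect(s,480,640,-60,140,-48,4); 
o=o[:, ::1]; cv2.imwrite("pics/rect.png",o); print(o.shape)
st=status.get_state(); print(st["eef_pos"])
ze=st["eef_pos"][2]+7.5+14
for px in [(267,182),(298,182),(267,320),(299,320)]: print(px,cast(s,px,ze)[0])
E
```

```text
(640, 800, 3)
[621.85872542  39.91971051 106.4333932 ]
(267, 182) [579.08267869  33.12816831 127.9333932 ]
(298, 182) [579.07723967  47.49593484 127.9333932 ]
(267, 320) [653.27767165  32.17021254 127.9333932 ]
(299, 320) [653.27890242  49.12071859 127.9333932 ]
```

View pics/rect.png

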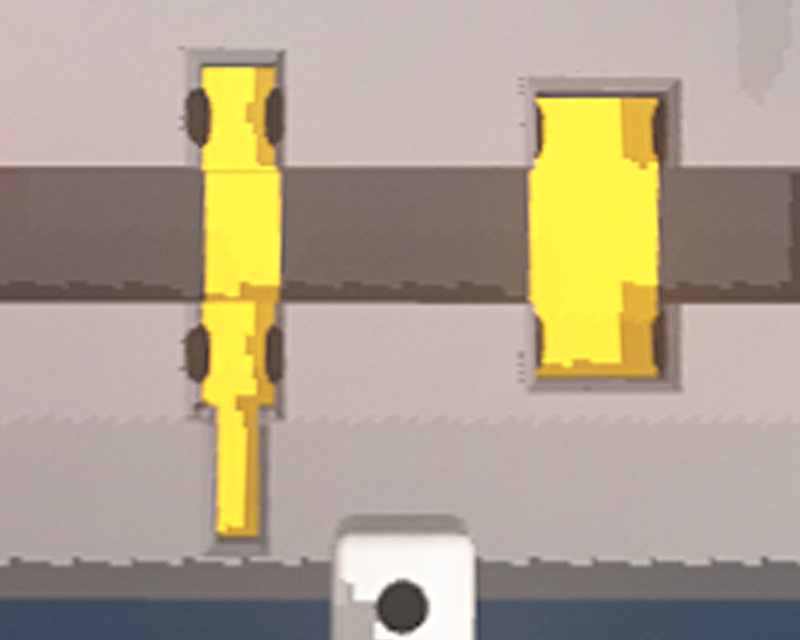

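```bash
python3 - <<'E'
from h import *
s=eyes.snapshot("wrist"); st=status.get_state()
ze=st["eef_pos"][2]+7.5+14; print(st["eef_pos"])
im=s["image"]; c=cv2.resize(im[165:365,230:340],None,fx=4,fy=3,interpolation=2)
s2=eyes.snapshot("side"); u,v=proj(s2,st["eef_pos"])[0].astype(int); d=cv2.resize(s2["image"][v-70:v+50,u-40:u+30],None,fx=5,fy=5,interpolation=2)
cv2.imwrite("pics/hand.png",np.hstack([c[:600],d])); 
E
```

```text
[622.10316284  40.1744571  106.9575162 ]
```

View pics/hand.png

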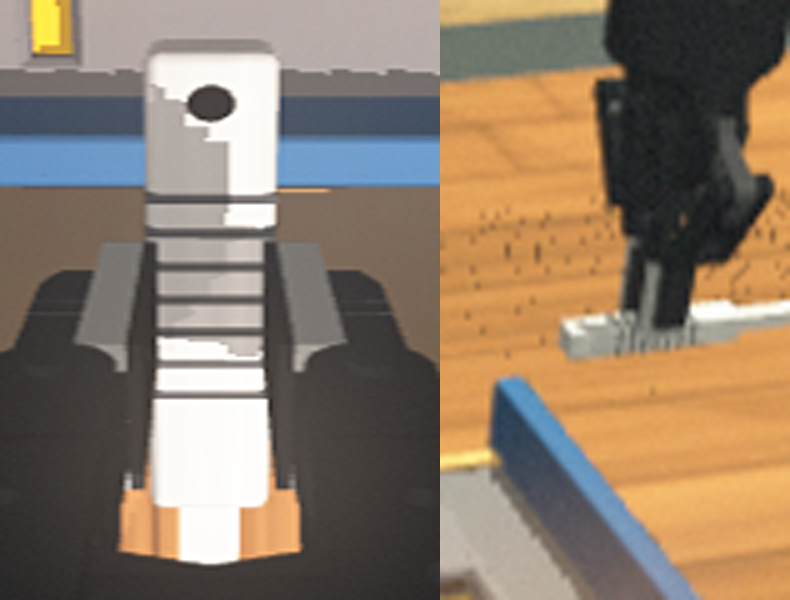

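```bash
python3 - <<'E'
from h import *
s=eyes.snapshot("wrist"); st=status.get_state(); print(st["eef_pos"],row((0,0,0),90)[1])
for ze in (st["eef_pos"][2]+21.5,st["eef_pos"][2]+24):
    e=cast(s,[(266.5,182.3),(299.5,182.3),(268,333.3),(297,333.3)],ze); print(ze,e[:,:2].round(1).tolist(),"len",e[2,0]-e[0,0],"w",e[1,1]-e[0,1],e[3,1]-e[2,1],"c",e.mean(0))
o=rect(s,480,640,-60,140,-48,4); cv2.imwrite("pics/rect2.png",o[30:420])
E
```

```text
[622.67275103  40.22923767 107.71460218] [ 0.2  0.  -0. ]
129.21460218065653 [[579.9, 33.6], [579.9, 48.9], [662.6, 33.4], [662.6, 49.1]] len 82.65252660061981 w 15.321658143036231 15.625826056014006 c [621.24915519  41.2588524  129.21460218]
131.71460218065653 [[579.4, 33.7], [579.4, 48.8], [660.6, 33.6], [660.6, 48.9]] len 81.16867895407643 w 15.046590854572777 15.34529808945166 c [620.01240048  41.24857518 131.71460218]
```

```bash
python3 -c "
from h import *
print(row((540,-2,60),90))"
```

```text
(array([ 47.8,  82.8, -42. ]), array([ 0.2,  0. , -0. ]))
```

```bash
python3 -m pendant '[[20,42,-21,0,0,0,0],[47.8,82.8,-42,0.2,0,0,0],[47.8,82.8,-42,0.2,0,0,0],[47.8,82.8,-42,0.2,0,0,0],[47.8,82.8,-42,0.2,0,0,0],[47.8,82.8,-42,0.2,0,0,0],[47.8,82.8,-42,0.2,0,0,0]]'; python3 -c "
from h import *
print(row((540,-2,-42),90))"
```

```text
t: 6.22
eef_pos: [542.9, -2.4, 61.3]
orientation: [-1.546, 1.567, 0.023]
wrist_force: [0.4, 1.6, -0.2]
finger_gap: 0.155
(array([103.2,   3.3,   0.4]), array([-0.1,  0. ,  0.2]))
```

```bash
python3 -m pendant '[[35,3.3,0.4,0,0,0,0],[65,3.3,0.4,0,0,0,0],[90,3.3,0.4,0,0,0,0],[103,3.3,0.4,0,0,0,0],[103,3.3,0.4,0,0,0,0],[103,3.3,0.4,0,0,0,0],[103,3.3,0.4,0,0,0,0]]'; python3 - <<'E'
from h import *
s=eyes.snapshot("wrist"); st=status.get_state(); print(st["eef_pos"],row((540,-2,-47),90))
cv2.imwrite("pics/w7.png",cv2.resize(s["image"][140:360,180:390],None,fx=3.5,fy=2.7,interpolation=2))
print(proj(s,[(538.6-43.5,-1-9.5,-48),(538.6-43.5,8.5,-48),(538.6+43.5,-10.5,-48),(538.6+43.5,8.5,-48)]))
E
```

```text
t: 6.8
eef_pos: [539.5, -2.4, -41.8]
orientation: [-1.558, 1.568, 0.011]
wrist_force: [0.2, 0.2, 0.0]
finger_gap: 0.154
[539.61751587  -2.50131569 -41.4585118 ] (array([ 5.5, -0.4,  0.5]), array([-0.1, -0. ,  0.2]))
[[265.83111551 169.10851641]
 [300.34998562 169.00688383]
 [268.27734337 306.5902278 ]
 [298.43516767 306.50371223]]
```

View pics/w7.png

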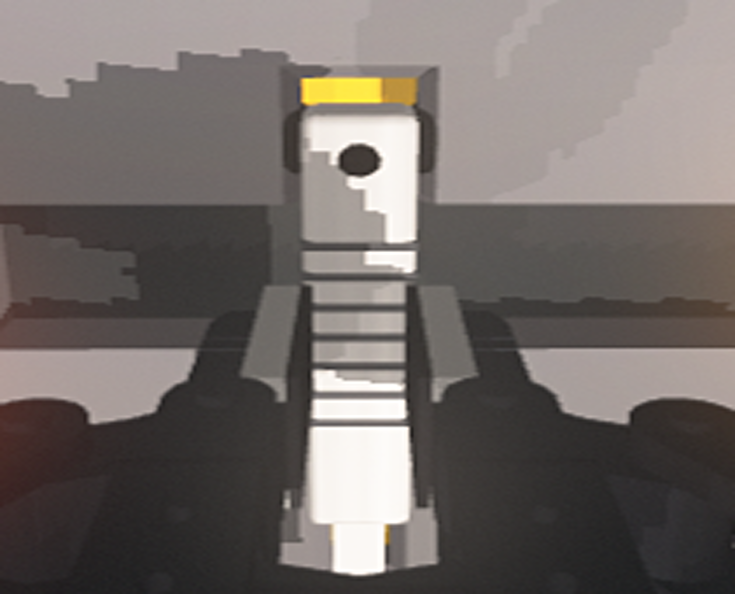

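```bash
python3 - <<'E'
from h import *
s=eyes.snapshot("wrist"); st=status.get_state(); print(st["eef_pos"])
print("mouth cx",cast(s,(282.5,164.8),-48)[0,0]+46.5)
e=cast(s,[(266.5,181.3),(298.5,181.3),(268.5,333),(297,333)],st["eef_pos"][2]+21.5); print(e[:,:2].round(1).tolist(),"pick c",e.mean(0))
print("mouth cy",cast(s,[(180+280/3.5,164.8),(180+438/3.5,164.8)],-48)[:,1].mean())
print("trough x",cast(s,[(210,140+205/2.7),(210,140+348/2.7)],-48)[:,0])
print(row((540,-2,-68),90))
E
```

```text
[539.4921553   -2.55412035 -41.36863793]
mouth cx 539.4555576811208
[[496.5, -8.9], [496.6, 6.0], [579.8, -9.2], [579.8, 6.2]] pick c [538.17987566  -1.50199287 -19.86863793]
mouth cy -1.3563197917215177
trough x [522.30180035 556.05274175]
(array([26.6, -0.4,  0.6]), array([-0.1, -0. ,  0.2]))
```

```bash
python3 -m pendant '[[4,-1,0,0,0,0,0],[8,-1,0,0,0,0,0],[11,-1,0,0,0,0,0],[14,-1,0,0,0,0,0],[16,-1,0,0,0,0,0],[18,-1,0,0,0,0,0]]' 110;  python3 -m pendant '[[2,0,0,0,0,0,0],[4,0,0,0,0,0,0],[6,0,0,0,0,0,0],[7.5,0,0,0,0,0,0],[7.5,0,0,0,0,0,0]]' 110; python3 crops.py pics/s8.png
```

```text
t: 7.4
eef_pos: [538.9, -2.5, -60.3]
orientation: [-1.056, 1.57, 0.512]
wrist_force: [-1.3, 1.2, 8.2]
finger_gap: 0.123
t: 7.82
eef_pos: [541.7, -2.4, -65.5]
orientation: [-1.485, 1.564, 0.084]
wrist_force: [-2.1, 1.4, 16.3]
finger_gap: 0.128
[541.72162571  -2.44985679 -65.47440264] 0.12846236025682284 [-2.1380941   1.40882596 16.34811722]
side [[356.0, 238.1], [355.7, 241.7]]
crop origin 316 188 x5
scene [[314.6, 287.6], [314.3, 289.8]]
crop origin 274 237 x5
```

View pics/s8.png

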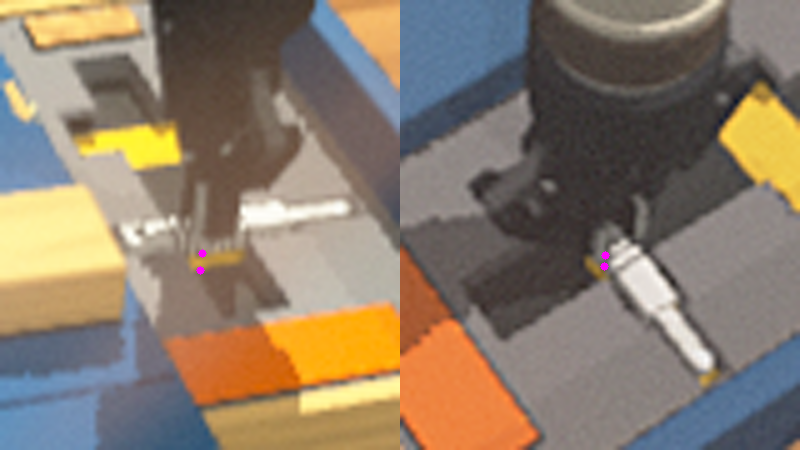

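View pics/s8w.png

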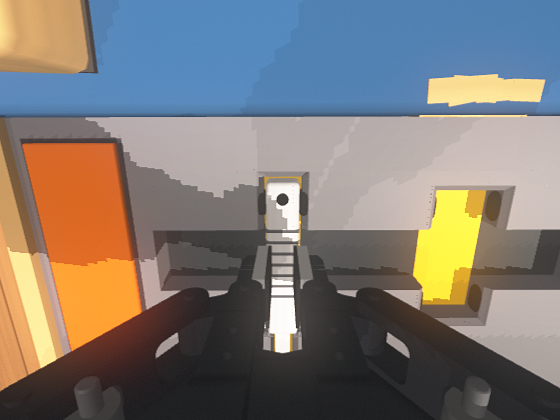

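```bash
python3 -m pendant '[[2,0,0,0,0,0,0],[4,0,0,0,0,0,0],[4,0,0,0,0,0,0],[4,0,0,0,0,0,0]]' 110; python3 crops.py pics/s9.png
```

```text
t: 8.3
eef_pos: [546.8, -2.5, -65.6]
orientation: [-1.537, 1.554, 0.032]
wrist_force: [-1.2, 0.8, 32.7]
finger_gap: 0.125
[546.79056993  -2.48149352 -65.59365262] 0.12544138578925873 [-1.18380809  0.78837589 32.72509002]
side [[358.0, 237.9], [357.6, 241.4]]
crop origin 318 187 x5
scene [[315.9, 289.4], [315.6, 291.6]]
crop origin 275 239 x5
```

View pics/s9.png

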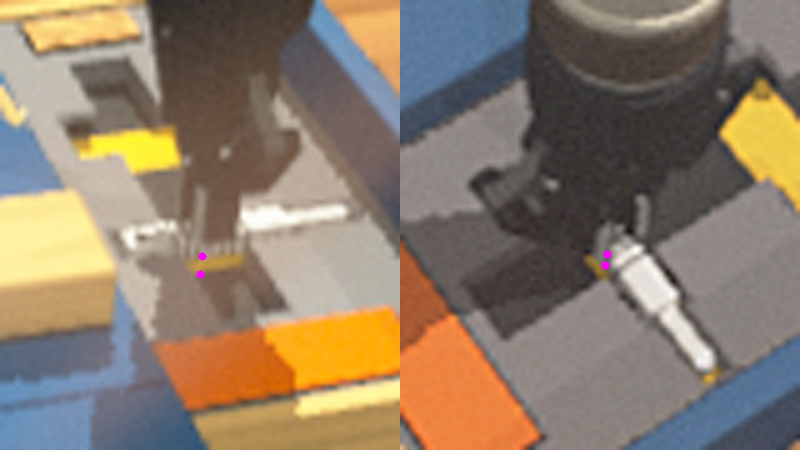

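Height stopped at -65.5 with 33 N, which is the predicted home height. Relieve, open to 45, rise and look.

```bash
python3 -m pendant '[[-4,0,0,0,0,0,0],[-4,0,0,0,0,0,40],[-4,0,0,0,0,0,40],[-4,0,0,0,0,0,40],[-4,0,0,0,0,0,40],[-30,5,0,0,0,0,40],[-60,5,0,0,0,0,40],[-60,5,0,0,0,0,40],[-60,5,0,0,0,0,40]]' 40; python3 crops.py pics/s10.png
```

```text
t: 9.2
eef_pos: [534.4, -2.8, -11.7]
orientation: [-1.609, 1.568, -0.041]
wrist_force: [0.1, -0.2, -0.2]
finger_gap: 0.471
[534.43935305  -2.79878593 -11.72174521] 0.4708652900741211 [ 0.12149513 -0.22132534 -0.15914249]
side [[355.2, 220.7], [354.8, 224.5]]
crop origin 315 170 x5
scene [[313.8, 273.6], [313.5, 276.1]]
crop origin 273 223 x5
```

View pics/s10.png

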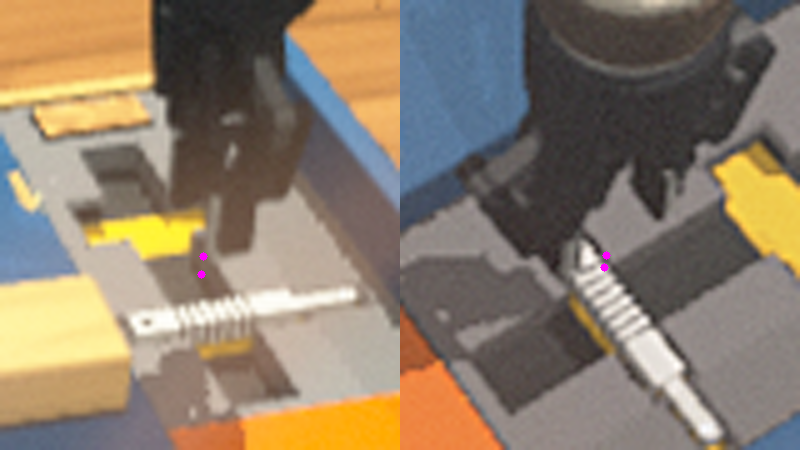

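View pics/s10w.png

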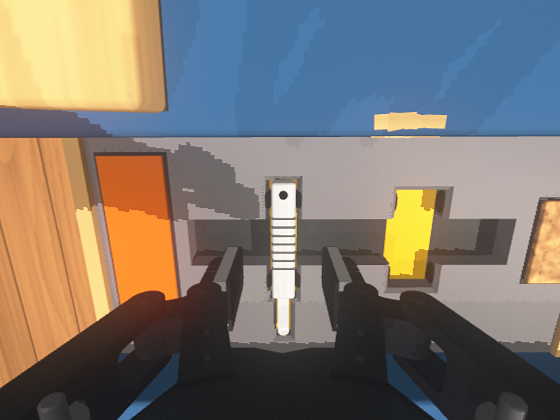

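```bash
python3 - <<'E'
from h import *
s=eyes.snapshot("wrist")
cv2.imwrite("pics/w11.png",cv2.resize(s["image"][165:350,225:345],None,fx=5,fy=3.2,interpolation=2))
for z in (-44,-41,-38): 
  e=cast(s,[(283.5,183),(283.5,299)],z); print(z,e[:,0],e[1,0]-e[0,0],e.mean(0)[:2])
E
```

```text
-44 [500.09346668 584.11715284] 84.0236861535987 [542.10530976  -1.09501266]
-41 [499.49852294 582.20367982] 82.70515688192165 [540.85110138  -1.10754067]
-38 [498.9035792  580.29020681] 81.38662761024477 [539.596893    -1.12006868]
```

View pics/w11.png

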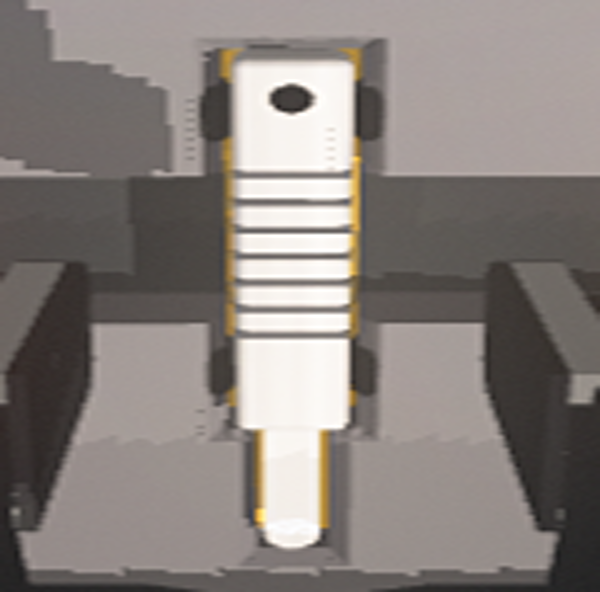

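The pick slot looks right: level, centred, and the handle length of 84.2 mm matches a top at z = -44, so it is home. Next the gummi.

```bash
python3 -m pendant '[[-40,0,0,0,0,0,85],[-80,0,0,0,0,0,85],[-120,0,0,0,0,0,85],[-120,0,0,0,0,0,85]]'; python3 -c "
from h import *
print(row((418,-315,90),139.4))"
```

```text
t: 9.73
eef_pos: [538.3, -2.8, 114.3]
orientation: [-1.574, 1.559, -0.006]
wrist_force: [1.5, -0.1, 0.5]
finger_gap: 0.989
(array([  22.9,  119.7, -312.6]), array([-49.6,  -0.3,   0.6]))
```

```bash
python3 -m pendant '[[23,120,-313,-49.6,0,0.6,85],[23,120,-313,-49.6,0,0.6,85],[23,120,-313,-49.6,0,0.6,85],[23,120,-313,-49.6,0,0.6,85],[23,120,-313,-49.6,0,0.6,85],[23,120,-313,-49.6,0,0.6,85],[23,120,-313,-49.6,0,0.6,85],[23,120,-313,-49.6,0,0.6,85],[23,120,-313,-49.6,0,0.6,85],[23,120,-313,-49.6,0,0.6,85]]';  python3 - <<'E'
from meas import *
status.get_state(); eyes.snapshot("side")
s=eyes.snapshot("wrist"); st=status.get_state(); print(st["eef_pos"],st["q"])
cv2.imwrite("pics/w12.png",s["image"])
h,sa,v=hsv(s); red=((h<8)|(h>172))&(sa>150)
print(np.percentile(v[red],[5,20,40,60,80,95]))
for t in (0,150,190,205): print(t,fit(s,red&(v>t),22))
E
```

```text
t: 10.57
eef_pos: [409.6, -320.1, 82.6]
orientation: [1.131, 1.558, -2.726]
wrist_force: [-0.2, 0.0, 0.7]
finger_gap: 0.993
[ 411.15395437 -315.98425431   82.89029957] [-0.64995702  0.37666508 -0.16092426  1.04075129 -0.00854317 -1.50948021]
[188. 251. 252. 253. 253. 253.]
0 (array([ 418.52828979, -316.12246704]), [np.float32(29.198547), np.float32(71.37384)], np.float32(49.61584))
150 (array([ 419.25115967, -315.27267456]), [np.float32(29.198547), np.float32(69.14252)], np.float32(49.61582))
190 (array([ 419.43899536, -314.87176514]), [np.float32(28.96525), np.float32(68.28831)], np.float32(49.615707))
205 (array([ 419.55990601, -314.54803467]), [np.float32(28.704731), np.float32(67.54903)], np.float32(49.387657))
```

View pics/w12.png

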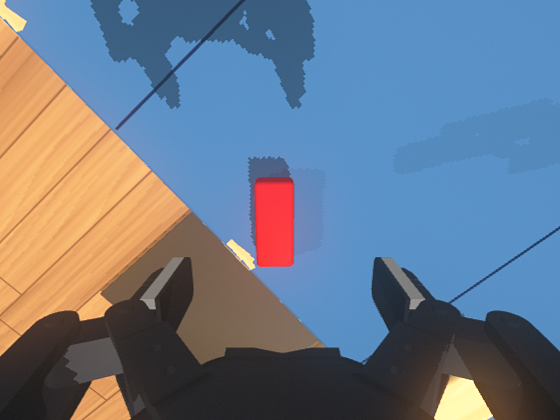

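```bash
python3 -c "
from h import *
print(row((419.3,-315,-8),139.5))"
```

```text
(array([90.8, -6.9, -6.2]), array([-0.3,  0.4, -0.5]))
```

```bash
python3 -m pendant '[[30,-7,-6,-0.3,0.4,-0.5,75],[55,-7,-6,-0.3,0.4,-0.5,60],[80,-7,-6,-0.3,0.4,-0.5,55],[91,-7,-6,-0.3,0.4,-0.5,55],[91,-7,-6,-0.3,0.4,-0.5,55],[91,-7,-6,-0.3,0.4,-0.5,55],[91,-7,-6,-0.3,0.4,-0.5,55]]'; python3 crops.py pics/s13.png; python3 -c "
from h import *
print(row((419.3,-315,-8),139.5))"
```

```text
t: 11.25
eef_pos: [421.8, -313.9, -6.0]
orientation: [3.071, 1.567, -0.772]
wrist_force: [0.0, -0.3, 0.9]
finger_gap: 0.643
[ 421.82231788 -313.9412937    -6.03102199] 0.6430993243683165 [ 0.0087261  -0.32653186  0.85898195]
side [[359.8, 330.0], [359.2, 334.2]]
crop origin 319 279 x5
scene [[153.7, 307.4], [154.9, 309.7]]
crop origin 113 257 x5
(array([2.6, 1.9, 1.9]), array([ 0.3, -0.3, -0. ]))
```

View pics/s13.png

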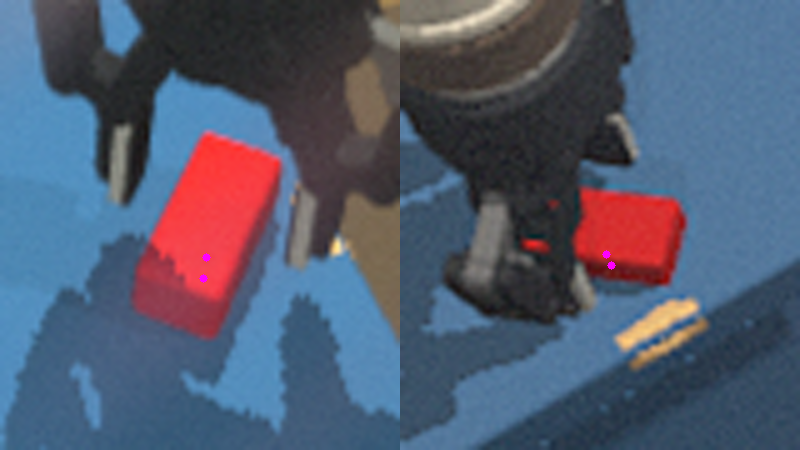

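View pics/s13w.png

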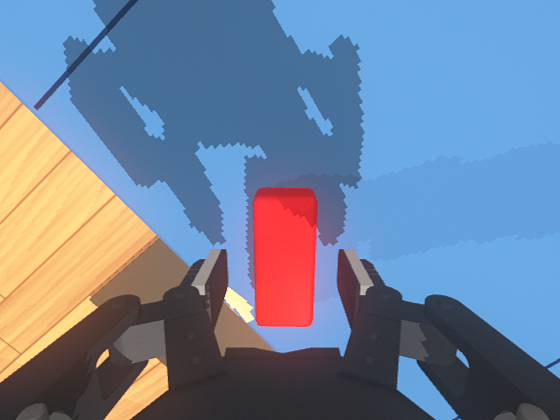

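```bash
python3 -m pendant '[[2,2,1.5,0.3,0,0,55],[2,2,1.5,0.3,0,0,55],[2,2,1.5,0.3,0,0,0],[2,2,1.5,0.3,0,0,0],[2,2,1.5,0.3,0,0,0],[2,2,1.5,0.3,0,0,0],[2,2,1.5,0.3,0,0,0]]' 60; python3 crops.py pics/s14.png
```

```text
t: 11.98
eef_pos: [418.7, -315.3, -8.1]
orientation: [2.998, 1.567, -0.851]
wrist_force: [0.3, 0.1, 4.2]
finger_gap: 0.332
[ 418.69574604 -315.31279394   -8.14725815] 0.33212317936849456 [0.33598525 0.11061269 4.24271534]
side [[358.3, 331.8], [357.7, 336.0]]
crop origin 318 281 x5
scene [[152.6, 307.0], [153.8, 309.3]]
crop origin 112 257 x5
```

View pics/s14.png

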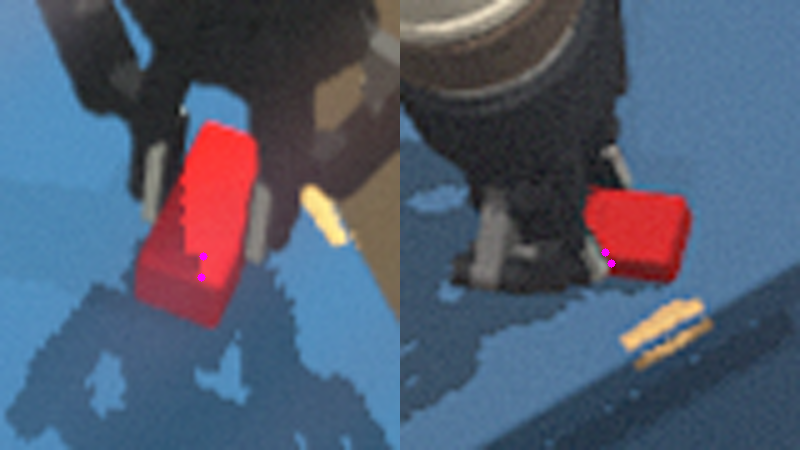

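View pics/s14w.png

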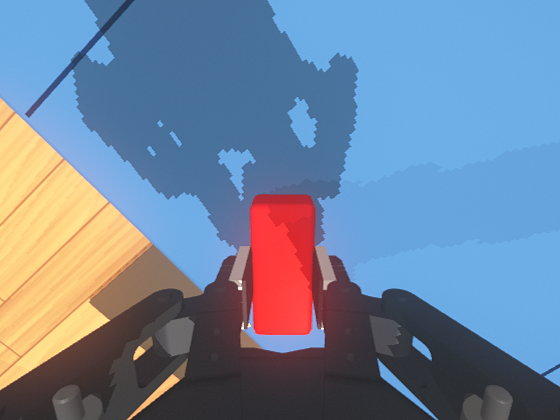

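The gummi is held between the pads, gap 0.33. Lift and go to the view pose.

```bash
python3 -m pendant '[[-20,0,0,0,0,0,0],[-60,0,0,0,0,0,0],[-100,0,0,0,0,0,0],[-125,0,0,0,0,0,0],[-125,0,0,0,0,0,0],[-125,0,0,0,0,0,0]]'; python3 -c "
from h import *
st=status.get_state();print(st['eef_pos'],st['finger_gap'])
print(row((630,60,112),90))"
```

```text
t: 12.63
eef_pos: [419.2, -315.4, 117.7]
orientation: [3.116, 1.565, -0.734]
wrist_force: [0.4, -0.5, -1.5]
finger_gap: 0.331
[ 419.15071028 -315.35972114  117.68022263] 0.3313789267305828
(array([   5.1, -422.3,   83.9]), array([49.4, -0.3,  0.1]))
```

```bash
python3 -m pendant '[[5,-422,84,49.4,0,0,0],[5,-422,84,49.4,0,0,0],[5,-422,84,49.4,0,0,0],[5,-422,84,49.4,0,0,0],[5,-422,84,49.4,0,0,0],[5,-422,84,49.4,0,0,0],[5,-422,84,49.4,0,0,0],[5,-422,84,49.4,0,0,0],[5,-422,84,49.4,0,0,0],[5,-422,84,49.4,0,0,0]]';  python3 -m pendant '[[0,0,0,0,0,0,0],[0,0,0,0,0,0,0],[0,0,0,0,0,0,0],[0,0,0,0,0,0,0],[0,0,0,0,0,0,0],[0,0,0,0,0,0,0]]'; python3 - <<'E'
from h import *
s=eyes.snapshot("wrist"); st=status.get_state(); print(st["eef_pos"],row((630,60,112),90))
cv2.imwrite("pics/w15.png",s["image"]); cv2.imwrite("pics/rect15.png",rect(s,480,640,-60,140,-48,4))
E
```

```text
t: 13.47
eef_pos: [607.3, 26.0, 108.5]
orientation: [2.206, 1.567, -2.505]
wrist_force: [1.2, -0.4, -0.6]
finger_gap: 0.329
t: 13.97
eef_pos: [607.9, 22.7, 111.4]
orientation: [-2.627, 1.568, -1.057]
wrist_force: [0.7, 1.4, -1.2]
finger_gap: 0.332
[608.09084625  22.83281166 111.55004718] (array([ -0.5, -21.9,  37.2]), array([-0.1, -0.1,  0.1]))
```

View pics/w15.png

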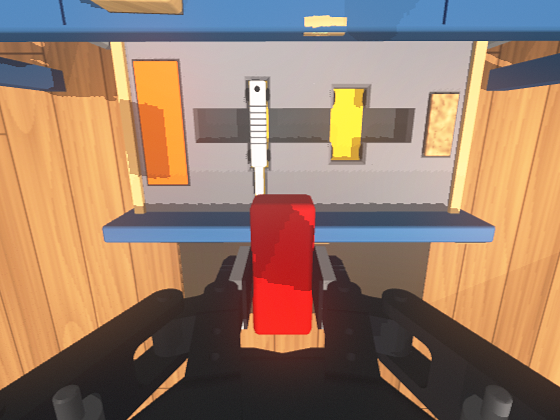

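View pics/rect15.png

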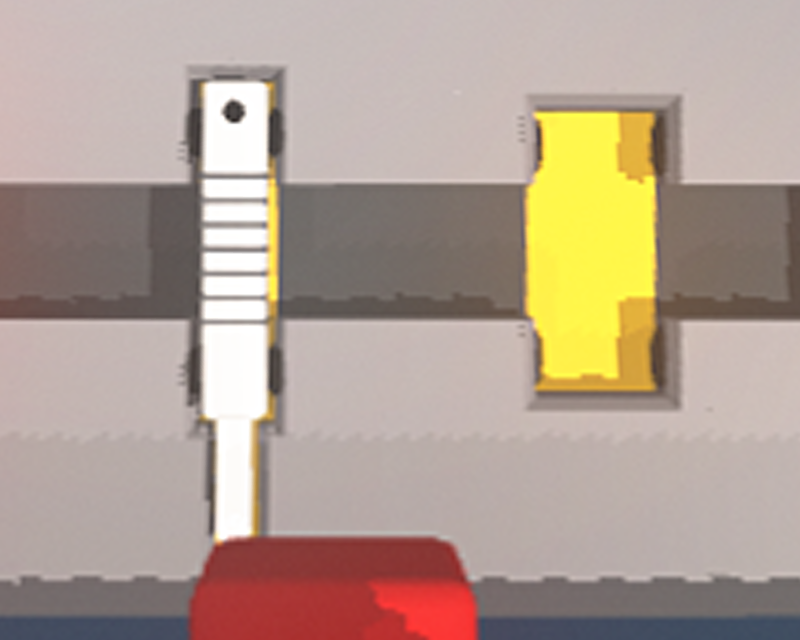

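```bash
python3 - <<'E'
from meas import *
s=eyes.snapshot("wrist"); st=status.get_state(); print(st["eef_pos"])
cv2.imwrite("pics/hand16.png",cv2.resize(s["image"][180:350,215:350],None,fx=5,fy=3.5,interpolation=2))
h,sa,v=hsv(s); red=((h<8)|(h>172))&(sa>150)
for r in (200,220,240,290,310,325): 
    c=np.where(red[r,220:345])[0]+220; print(r,c.min(),c.max(),end=' | ')
c=np.where(red[:,282])[0]; print("rows",c.min(),c.max(), [int(v[r,265]) for r in range(190,215)])
E
```

```text
[608.22231758  23.04501118 111.66247716]
200 254 311 | 220 251 314 | 240 251 313 | 290 253 311 | 310 253 315 | 325 254 311 | rows 195 334 [132, 133, 132, 133, 131, 132, 135, 137, 138, 139, 139, 139, 139, 148, 159, 169, 169, 171, 169, 171, 172, 171, 170, 170, 171]
```

View pics/hand16.png

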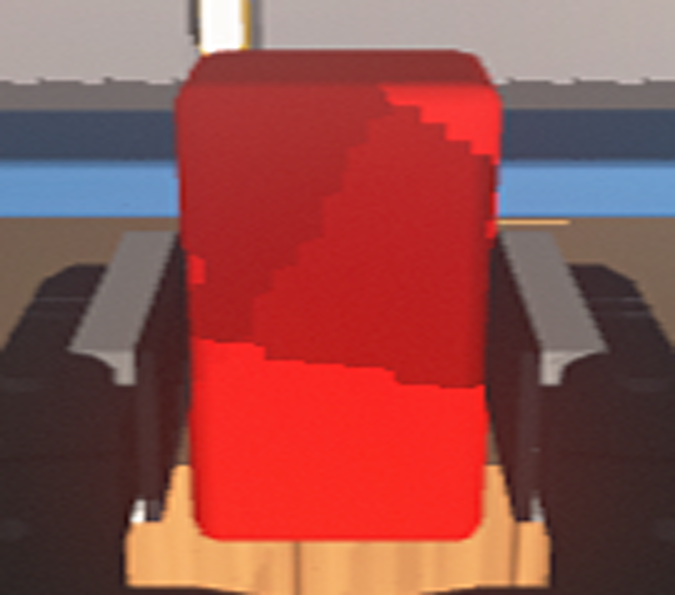

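```bash
python3 - <<'E'
from meas import *
s=eyes.snapshot("wrist"); st=status.get_state(); E=st["eef_pos"]
e=cast(s,[(250.8,204),(315,204),(253.3,335),(312.2,335)],E[2]+30.1); c=e.mean(0)
print(E,e[:,:2].round(1).tolist(),"len",e[2,0]-e[0,0],"w",e[1,1]-e[0,1],e[3,1]-e[2,1],"c",c,"off",c-E)
off=(c-E)[:2]; t=np.array([543.1,91.1])-off; print("target",t,row((t[0],t[1],60),90))
E
```

```text
[608.34206985  23.2430464  111.72712075] [[573.8, 9.9], [573.8, 38.5], [642.8, 9.1], [642.8, 39.0]] len 69.02338292175511 w 28.564651062039573 29.911284808186835 c [608.29323133  24.13987291 141.82712075] off [-0.04883852  0.89682651 30.1       ]
target [543.14883852  90.20317349] (array([51.4, 65.3, 67. ]), array([-0. , -0.1,  0.1]))
```

```bash
python3 -m pendant '[[10,32,33,0,0,0,0],[51.4,65.3,67,0,0,0,0],[51.4,65.3,67,0,0,0,0],[51.4,65.3,67,0,0,0,0],[51.4,65.3,67,0,0,0,0],[51.4,65.3,67,0,0,0,0],[51.4,65.3,67,0,0,0,0]]'; python3 -c "
from h import *
print(row((543.1,90.2,-42),90))"
```

```text
t: 14.7
eef_pos: [545.2, 90.6, 61.1]
orientation: [-1.907, 1.565, -0.336]
wrist_force: [0.2, 0.6, -0.1]
finger_gap: 0.331
(array([103.1,   2.6,  -0.2]), array([-0. , -0.1,  0.3]))
```

```bash
python3 -m pendant '[[35,2.6,0,0,0,0,0],[65,2.6,0,0,0,0,0],[90,2.6,0,0,0,0,0],[103,2.6,0,0,0,0,0],[103,2.6,0,0,0,0,0],[103,2.6,0,0,0,0,0],[103,2.6,0,0,0,0,0]]'; python3 - <<'E'
from h import *
s=eyes.snapshot("wrist"); st=status.get_state(); print(st["eef_pos"],row((543.1,90.2,-42),90))
cv2.imwrite("pics/w17.png",cv2.resize(s["image"][140:360,180:390],None,fx=3.5,fy=2.7,interpolation=2))
E
```

```text
t: 15.28
eef_pos: [542.9, 90.6, -41.8]
orientation: [-1.893, 1.566, -0.323]
wrist_force: [0.2, -1.0, -1.0]
finger_gap: 0.331
[543.05502869  90.76229676 -41.42112881] (array([ 0.6, -0. , -0.6]), array([ 0. , -0.1,  0.3]))
```

View pics/w17.png

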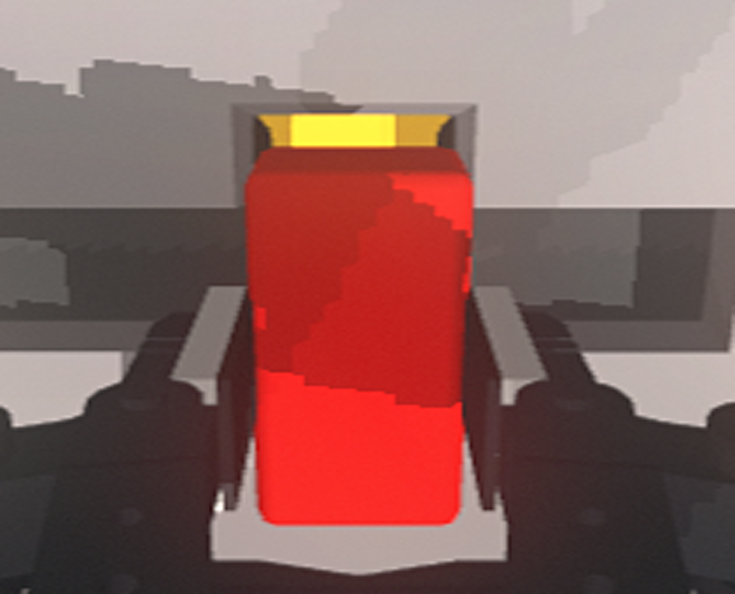

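```bash
python3 - <<'E'
from h import *
s=eyes.snapshot("wrist"); st=status.get_state(); E=st["eef_pos"]
f=lambda a,b:(180+a/3.5,140+b/2.7)
m=cast(s,[f(232,104),f(477,104)],-48); print("mouth",m[:,:2],"c",m[0,0]+39.5,m[:,1].mean())
e=cast(s,[f(247,172),f(473,172),f(257,525),f(461,525)],E[2]+30.1); print(e[:,:2].round(1).tolist(),e.mean(0),E)
print("trough",cast(s,[f(150,207),f(100,351)],-48)[:,0].mean())
E
```

```text
mouth [[503.98304289  71.57602402]
 [504.00045015 110.49931411]] c 543.4830428863584 91.03766906243024
[[508.3, 77.5], [508.3, 106.2], [577.2, 76.9], [577.2, 106.5]] [542.76351042  91.78455285 -11.29629867] [542.87297642  90.86041134 -41.39629867]
trough 543.3258575370287
```

```bash
python3 -m pendant '[[4,-0.7,-0.7,0,0,0,0],[8,-0.7,-0.7,0,0,0,0],[12,-0.7,-0.7,0,0,0,0],[15,-0.7,-0.7,0,0,0,0],[17,-0.7,-0.7,0,0,0,0],[19,-0.7,-0.7,0,0,0,0],[21,-0.7,-0.7,0,0,0,0]]' 110;  python3 -m pendant '[[2,0,0,0,0,0,0],[4,0,0,0,0,0,0],[6,0,0,0,0,0,0],[8,0,0,0,0,0,0],[10,0,0,0,0,0,0],[10,0,0,0,0,0,0]]' 110; python3 crops.py pics/s18.png
```

```text
t: 15.97
eef_pos: [541.9, 90.0, -63.4]
orientation: [-2.306, 1.567, -0.734]
wrist_force: [-1.0, -1.0, 7.0]
finger_gap: 0.32
t: 16.47
eef_pos: [544.0, 89.9, -71.9]
orientation: [-1.925, 1.564, -0.353]
wrist_force: [-1.1, -1.8, 12.0]
finger_gap: 0.315
[543.95527139  89.94566125 -71.91146818] 0.31506461932964064 [-1.08079156 -1.83552885 11.97126458]
side [[343.7, 218.6], [343.4, 222.0]]
crop origin 303 168 x5
scene [[348.7, 268.8], [348.1, 271.1]]
crop origin 308 218 x5
```

View pics/s18.png

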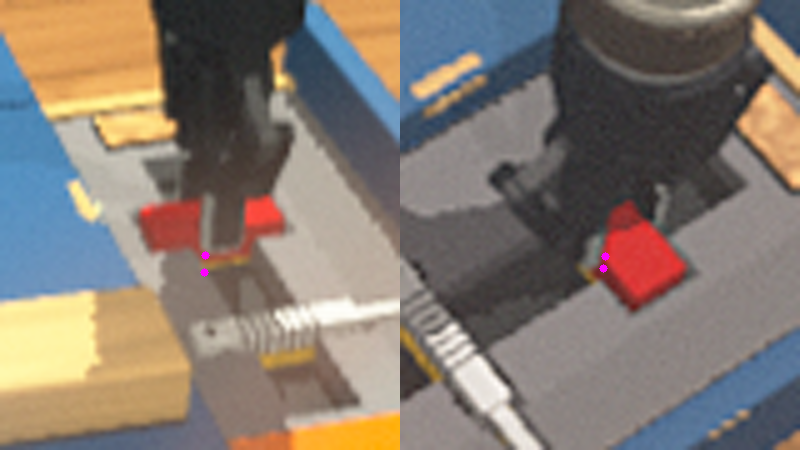

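View pics/s18w.png

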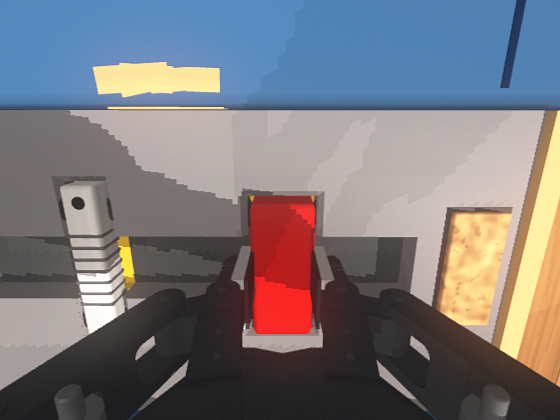

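```bash
python3 -m pendant '[[2,0,0,0,0,0,0],[4,0,0,0,0,0,0],[4,0,0,0,0,0,0],[4,0,0,0,0,0,0]]' 110; python3 crops.py pics/s19.png
```

```text
t: 16.95
eef_pos: [548.6, 90.0, -72.0]
orientation: [-1.717, 1.555, -0.146]
wrist_force: [-1.3, -3.9, 29.9]
finger_gap: 0.313
[548.60837874  89.97358928 -71.98024128] 0.31340930285891944 [-1.33788919 -3.86924602 29.85025722]
side [[345.4, 218.4], [345.0, 221.8]]
crop origin 305 168 x5
scene [[349.9, 270.4], [349.4, 272.7]]
crop origin 309 220 x5
```

View pics/s19.png

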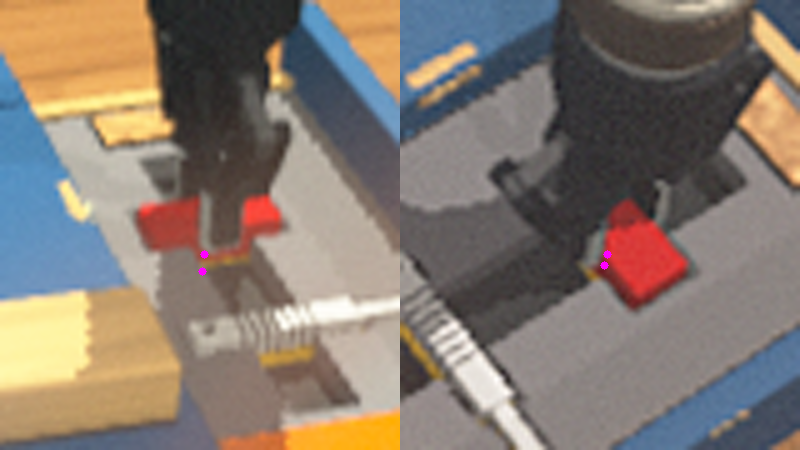

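View pics/s19w.png

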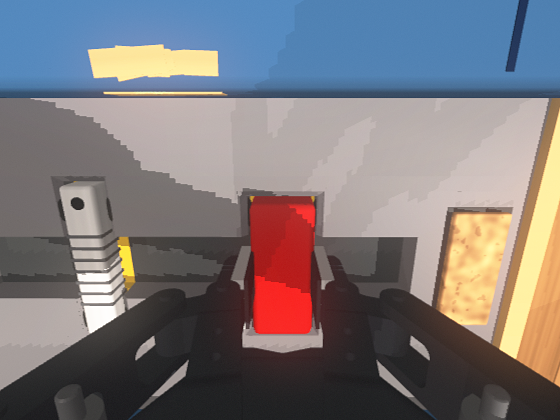

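Hard stop at the predicted home height (-72) with 30 N. Release, rise and check both.

```bash
python3 -m pendant '[[-4,0,0,0,0,0,0],[-4,0,0,0,0,0,50],[-4,0,0,0,0,0,50],[-4,0,0,0,0,0,50],[-4,0,0,0,0,0,50],[-40,4,0,0,0,0,50],[-80,4,0,0,0,0,50],[-120,4,0,0,0,0,50],[-120,4,0,0,0,0,50],[-120,4,0,0,0,0,50]]' 40; python3 -c "
from h import *
print(row((630,45,112),90))"
```

```text
t: 17.93
eef_pos: [539.1, 90.8, 43.8]
orientation: [-1.756, 1.565, -0.184]
wrist_force: [0.1, 0.2, 0.1]
finger_gap: 0.584
(array([-67.6, -91.3, -46. ]), array([ 0.1, -0.1,  0.4]))
```

```bash
python3 -m pendant '[[-40,-20,-10,0,0,0,20],[-67,-50,-30,0,0,0,0],[-67,-91,-46,0,0,0,0],[-67,-91,-46,0,0,0,0],[-67,-91,-46,0,0,0,0],[-67,-91,-46,0,0,0,0],[-67,-91,-46,0,0,0,0],[-67,-91,-46,0,0,0,0]]'; python3 - <<'E'
from h import *
s=eyes.snapshot("wrist"); st=status.get_state(); print(st["eef_pos"],st["finger_gap"])
cv2.imwrite("pics/w20.png",s["image"]); cv2.imwrite("pics/rect20.png",rect(s,480,680,-60,140,-48,3))
s=eyes.snapshot("side"); cv2.imwrite("pics/side20.png",cv2.resize(s["image"][150:300,270:450],None,fx=4,fy=4,interpolation=2))
s=eyes.snapshot("scene"); cv2.imwrite("pics/scene20.png",cv2.resize(s["image"][200:370,230:440],None,fx=3.5,fy=3.5,interpolation=2))
E
```

```text
t: 18.6
eef_pos: [626.0, 45.1, 107.4]
orientation: [2.304, 1.568, -2.407]
wrist_force: [-0.6, 0.5, -0.8]
finger_gap: -0.001
[626.40959602  45.15987631 107.92317757] 0.0009433547171557734
```

View pics/rect20.png

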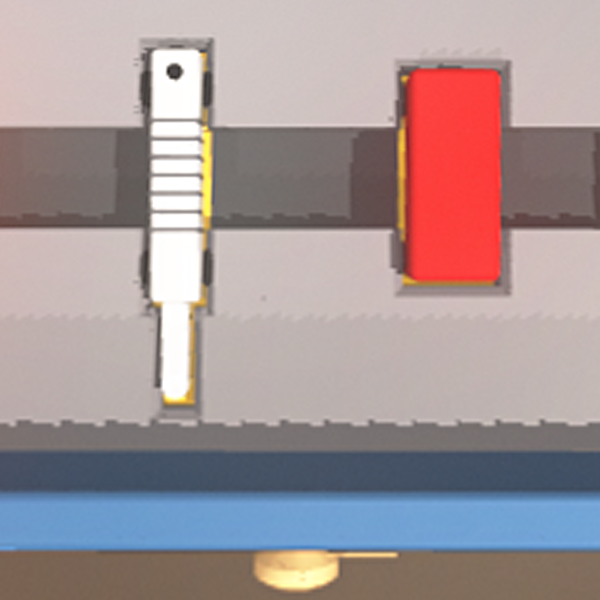

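View pics/side20.png

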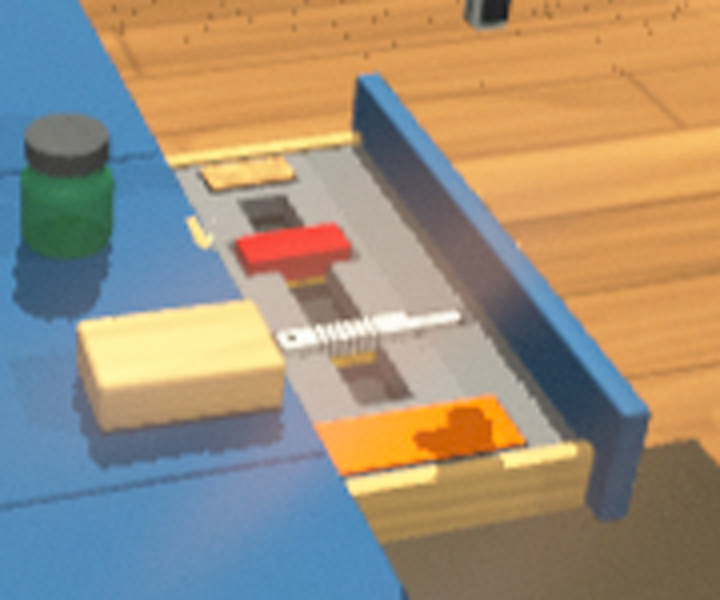

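View pics/scene20.png

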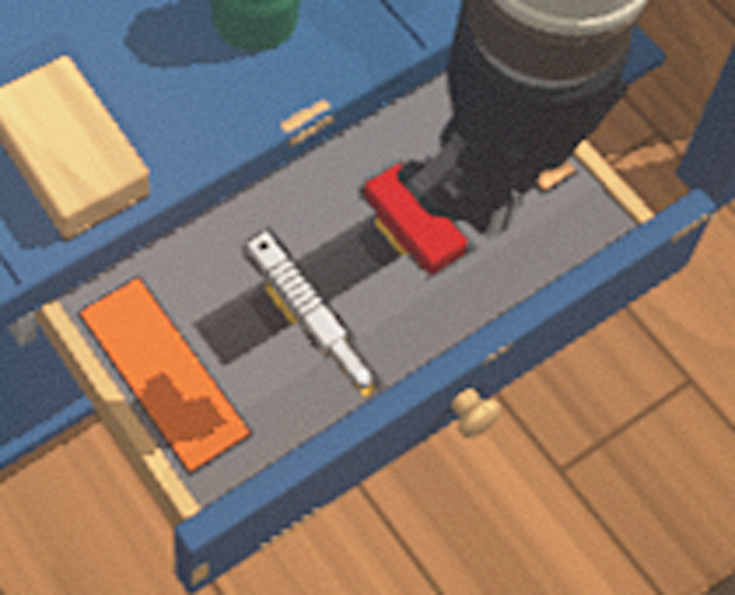

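Checks before closing the drawer:
- **Gummi:** 71.3 mm on the insert plane, against 71.35 expected for a top at z = -42.
- **Pick:** 85.0 mm, against 85.07 expected.
- **Fit:** both centred within about 1 mm and level, so both are home.
- **Drawer front:** outer face at x of about 649, knob at y of about 39.

I go outside the front beside the knob.

```bash
python3 -c "
from h import *
print(row((692,80,60),90),row((692,80,-50),90))"
```

```text
(array([ 48.7, -64.8,  34.9]), array([ 0.1, -0.1,  0. ])) (array([158.7, -64.8,  35.1]), array([ 0.1, -0.1,  0. ]))
```

```bash
python3 -m pendant '[[0,-33,18,0,0,0,0],[10,-65,35,0,0,0,0],[49,-65,35,0,0,0,0],[85,-65,35,0,0,0,0],[85,-65,35,0,0,0,0],[85,-65,35,0,0,0,0]]'; python3 -m pendant '[[30,0,0,0,0,0,0],[60,0,0,0,0,0,0],[74,0,0,0,0,0,0],[74,0,0,0,0,0,0],[74,0,0,0,0,0,0]]'; python3 crops.py pics/s21.png
```

```text
t: 19.25
eef_pos: [690.1, 79.4, 21.2]
orientation: [2.042, 1.564, -2.669]
wrist_force: [0.7, -0.2, 0.4]
finger_gap: 0.002
t: 19.67
eef_pos: [694.4, 79.2, -47.7]
orientation: [-2.038, 1.567, -0.467]
wrist_force: [-0.0, -0.1, 0.5]
finger_gap: -0.002
[694.36629457  79.17533371 -47.67762161] -0.001673422424443172 [-0.01060759 -0.05519169  0.49354609]
side [[400.0, 205.4], [399.4, 208.9]]
crop origin 359 155 x5
scene [[391.0, 320.2], [390.0, 322.3]]
crop origin 350 270 x5
```

View pics/s21.png

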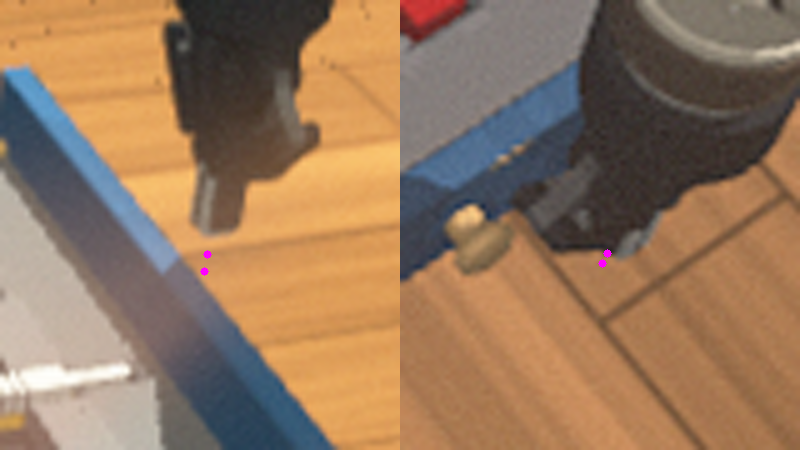

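View pics/s21w.png

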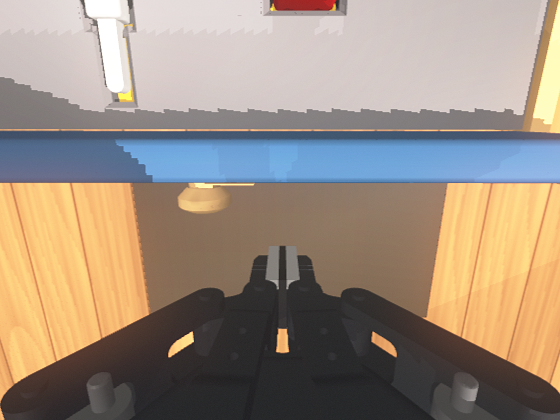

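```bash
python3 -c "
from h import *
s=eyes.snapshot('wrist'); print(cast(s,[(282,183),(282,131)],-6)); print(status.get_state()['eef_pos'], row((500,80,-49),90))
p=cast(s,[(282,246)],-33);print(p)"
```

```text
[[649.86328838  80.15878756  -6.        ]
 [629.57455559  80.16061512  -6.        ]]
[695.87475253  79.43328632 -46.53523368] (array([  1.1, 195.9,   0.7]), array([ 0. , -0.1,  0.4]))
[[689.09986922  80.12759196 -33.        ]]
```

```bash
python3 -m pendant '[[0,14,0,0,0,0,0],[0,24,0,0,0,0,0],[0,30,0,0,0,0,0],[0,35,0,0,0,0,0],[0,40,0,0,0,0,0],[0,46,0,0,0,0,0],[0,53,0,0,0,0,0],[0,61,0,0,0,0,0],[0,70,0,0,0,0,0],[0,79,0,0,0,0,0]]'; python3 -m pendant '[[0,9,0,0,0,0,0],[0,18,0,0,0,0,0],[0,27,0,0,0,0,0],[0,36,0,0,0,0,0],[0,45,0,0,0,0,0],[0,54,0,0,0,0,0],[0,63,0,0,0,0,0],[0,70,0,0,0,0,0],[0,76,0,0,0,0,0],[0,76,0,0,0,0,0]]'; python3 -c "
from h import *
s=eyes.snapshot('side');cv2.imwrite('pics/side22.png',s['image'])
s=eyes.snapshot('wrist');cv2.imwrite('pics/w22.png',s['image']);print(status.get_state()['eef_pos'])"
```

```text
t: 20.7
eef_pos: [615.6, 79.3, -48.9]
orientation: [-1.882, 1.565, -0.311]
wrist_force: [3.9, 0.5, 3.5]
finger_gap: 0.0
t: 21.53
eef_pos: [535.9, 79.0, -50.5]
orientation: [2.51, 1.568, -2.202]
wrist_force: [-0.8, 0.4, -0.2]
finger_gap: 0.004
[536.45161797  78.8868706  -50.93423445]
```

View pics/side22.png

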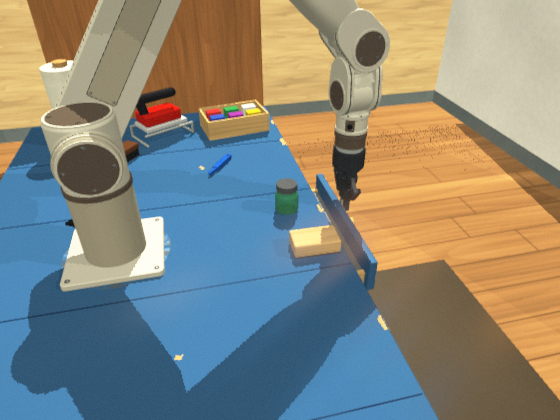

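View pics/w22.png

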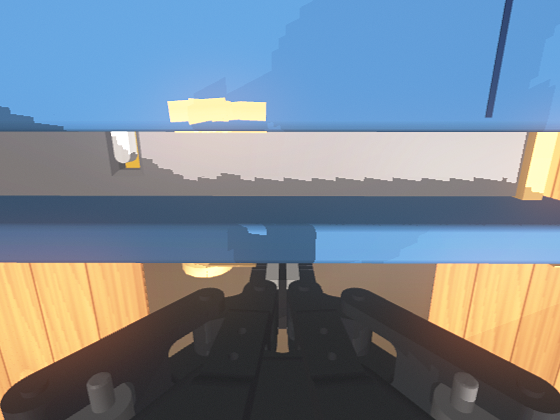

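```bash
python3 -c "
from h import *
s=eyes.snapshot('wrist'); print(cast(s,[(282,262),(282,225)],-6)[:,0],cast(s,(350,131),0)[0]); print(status.get_state()['eef_pos'])"
```

```text
[523.20942516 506.87588308] [469.92820803 103.48441105   0.        ]
[536.92968549  78.92621771 -50.93234794]
```

```bash
python3 -m pendant '[[0,6,0,0,0,0,0],[0,12,0,0,0,0,0],[0,18,0,0,0,0,0],[0,24,0,0,0,0,0],[0,29,0,0,0,0,0],[0,33,0,0,0,0,0],[0,36,0,0,0,0,0],[0,36,0,0,0,0,0]]'; python3 -m pendant '[[0,3,0,0,0,0,0],[0,6,0,0,0,0,0],[0,9,0,0,0,0,0],[0,11,0,0,0,0,0],[0,11,0,0,0,0,0]]'; python3 -c "
from h import *
s=eyes.snapshot('wrist');cv2.imwrite('pics/w23.png',s['image']);print(status.get_state()['eef_pos'],status.get_state()['wrist_force'])"
```

```text
t: 22.35
eef_pos: [500.9, 79.0, -50.3]
orientation: [3.002, 1.569, -1.709]
wrist_force: [0.2, -0.2, -0.2]
finger_gap: 0.002
t: 22.77
eef_pos: [500.6, 79.2, -48.5]
orientation: [-1.689, 1.552, -0.118]
wrist_force: [16.5, -0.7, -10.6]
finger_gap: -0.004
[500.57199052  79.25058265 -48.50419322] [15.77119258 -1.03099715 -9.64870344]
```

View pics/w23.png

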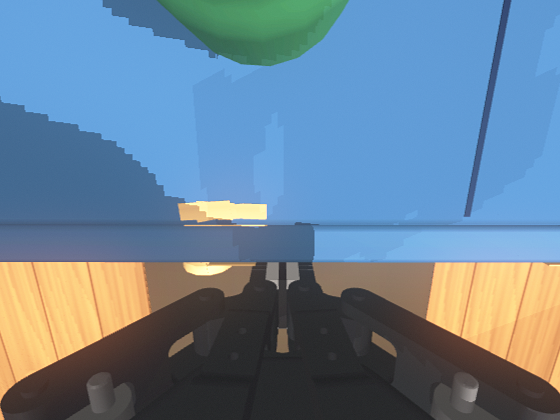

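Force rose to 16 N with no further travel, and the front lies against the bench edge. Back off, rise and check.

```bash
python3 -m pendant '[[0,-10,0,0,0,0,0],[0,-25,0,0,0,0,0],[0,-45,0,0,0,0,0],[0,-55,0,0,0,0,0],[-40,-55,0,0,0,0,0],[-80,-55,0,0,0,0,0],[-120,-55,0,0,0,0,0],[-160,-55,0,0,0,0,0],[-160,-55,0,0,0,0,0],[-160,-55,0,0,0,0,0]]'; python3 -c "
from h import *
s=eyes.snapshot('side')
cv2.imwrite('pics/side24.png',cv2.resize(s['image'][150:300,240:420],None,fx=4,fy=4,interpolation=2))
s=eyes.snapshot('wrist');cv2.imwrite('pics/w24.png',s['image'])
st=status.get_state();print(st['eef_pos'],st['wrist_force'],abs(st['joint_vel']).max())"
```

```text
t: 23.65
eef_pos: [547.7, 79.7, 112.8]
orientation: [-1.736, 1.564, -0.164]
wrist_force: [-0.1, -0.2, -0.1]
finger_gap: -0.001
[544.86067591  79.28201709 109.01971686] [-0.48313053 -0.03493497  0.00175523] 0.02584506334263099
```

View pics/side24.png

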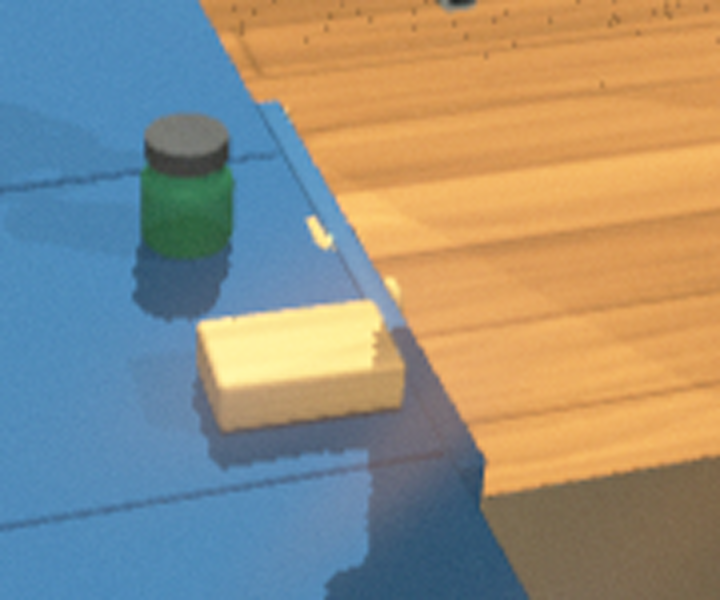

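View pics/w24.png

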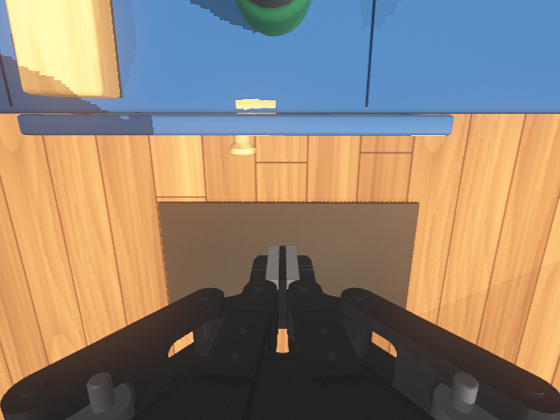

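```bash
python3 -c "
from h import *
s=eyes.snapshot('wrist'); print(cast(s,[(282,134.5),(282,115.5)],-6)[:,0],cast(s,[(282,112.5)],0)[:,0])
cv2.imwrite('pics/w25.png',cv2.resize(s['image'][95:160,180:330],None,fx=5,fy=5,interpolation=2))
st=status.get_state(); print(st['eef_pos'])"
```

```text
[486.7033394 470.665101 ] [468.32312653]
[544.37381605  79.20269431 108.18559931]
```

View pics/w25.png

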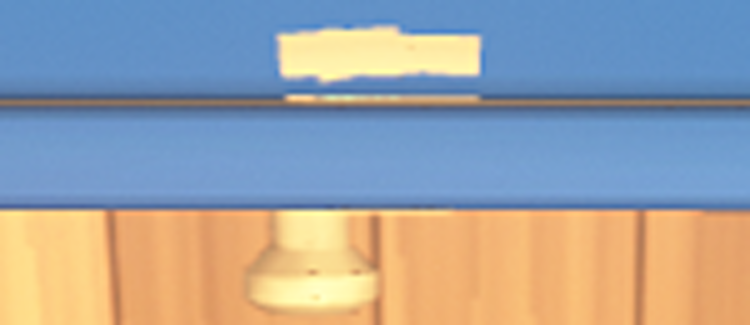

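The drawer is shut: front outer face at x of about 487 (bench edge 470 plus the 18 mm board), with a sliver of gap of about 1-2 mm. Jar and block are unmoved and the arm is clear, so I hand in.

```bash
python3 -c "
from plant import arm
print(arm.finish_job())"
```

```text
the job is handed in; nothing more can be done
None
```

I pressed the aluminium pick (nose to the front) and then the red gummi home in their own cutouts. I then pushed the drawer shut with closed fingers beside the knob, and handed in at about 24 s. No verdict was reported.

**Last checks**
- **Tools:** both stopped hard at their predicted home heights, at about 30 N. From above, their apparent lengths matched seated height, and both were centred within about 1 mm and level. I could not look at them again once the drawer was closed.
- **Drawer:** it stopped with 16 N on the fingers. The front's outer face is at x ≈ 487, leaving a gap of about 1–2 mm at the bench edge. I pushed it mostly at around 110 mm/s, but drawer speed itself was not measured.
- **Surroundings:** jar and block looked untouched in the last side view, and the arm was clear with wrist force near zero.

**What went wrong or disagreed**
- **First grasp:** it closed on nothing. The images put the fingertips about 15 mm above the reported TCP, not 11 mm ahead of it as the description says, so I re-gripped lower and worked from relative heights after that.
- **Pressing:** during each press the reported TCP crept about 5 mm towards +x. After the pick press the drawer stood about 4 mm farther out, so I re-measured the gummi cutout before placing it.

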